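Nest the glaze pans with their handles fanned

TASK

One of the two smaller glaze pans has its handle tucked under the low bread shelf, leaving only its rim in reach: first draw that pan out, stand it on the counter clear of the shelf and let go of it, before any nesting. Then nest the medium pan (red grip) in the large one (black grip) and the small pan (blue grip) in the medium one, each set down gently and sitting flat on the floor of the pan below, with the three handles fanned like a hand of cards: medium about an eighth of a turn round from large, and small about another eighth on in the same direction. Leave the large pan on its cork mat, and do not shift or knock over anything else on the counter.

Things in the scene. Friction and masses are not known exactly. Their poses are not given: they have to be found in the camera images.
- pan_l_mid (a point): Large glaze pan (dark steel, black grip), loose, upright on the cork mat; need not be moved. Point: its centre, half-way up (30 mm above its underside). Axes: z up, x towards its handle. Round, tapered: outer radius 79 mm at the rim, 70 at the foot; 60 mm high; wall 8 mm, floor 4 mm. About 0.6 kg.
- pan_l_handle (a point): Gripping point of the large pan's handle: centre of the strap's cross-section, 118 mm from the pan's centre, 68 mm above its underside. Level strap 14 mm wide, 10 mm thick, from the rim out to 155 mm from the pan's centre.
- pan_m_mid (a point): Medium glaze pan (bright aluminium, red grip), loose, upright. Point: its centre, half-way up (24 mm above its underside). Axes: z up, x towards its handle. Outer radius 64 mm at the rim, 54 at the foot; 48 mm high; wall 8 mm, floor 4 mm. 0.2 to 0.35 kg. Nested, it stands on the large pan's floor with about 6 mm room all round, its rim 8 mm below the large pan's.
- pan_m_handle (a point): Gripping point of the medium pan's handle: centre of the strap's cross-section, 118 mm from the pan's centre, 64 mm above its underside. Level strap 14 mm wide, 10 mm thick, out to 155 mm, on a riser at the rim. Nested, all three straps lie at one height, 3 mm above the large pan's rim, so a pan cannot seat with its handle over another.
- pan_s_mid (a point): Small glaze pan (copper, blue grip), loose, upright. Point: its centre, half-way up (19 mm above its underside). Axes: z up, x towards its handle. Outer radius 49 mm at the rim, 37 at the foot; 38 mm high; wall 8 mm, floor 4 mm. 0.14 to 0.25 kg. Nested, it stands on the medium pan's floor with about 7 mm room all round.
- pan_s_handle (a point): Gripping point of the small pan's handle: centre of the strap's cross-section, 118 mm from the pan's centre, 60 mm above its underside. Level strap 14 mm wide, 10 mm thick, from a riser at the rim out to 155 mm from the centre.
- mat: Round cork mat, 180 mm across, 4 mm thick, fixed. Origin: centre of its underside.
- shelf: Low bread shelf, fixed, open to the robot: board 220 mm (x) by 280 (y), 95 to 109 mm above the counter, on a back panel and 10 mm side panels; basket on top to 200 mm, from 60 mm behind the front edge. Origin: counter under the board's middle; front edge at x -110. World axes. Left or right of the mat. The tucked pan (either) has its handle under it to about +x, near half of its rim open.
- scale: Counter scale, fixed, white with a steel plate, 46 mm high. Origin on the counter; it reaches 60 mm from it towards -x, 120 mm towards +x and 100 mm to each side. The pan that is not tucked stands before it, handle pointing to about +x. Axes are the world's.
- jam_mid (a point): Jam jar, amber with red cap, loose, to be left alone: radius 28 mm, 85 mm high. Point: its centre.
- shaker_mid (a point): White sugar shaker, steel cap, loose, to be left alone: radius 28 mm, 100 mm high. Point: its centre.
- syrup_mid (a point): Green syrup bottle, loose, to be left alone: radius 28 mm, 190 mm high. Point: its centre.
- loaf_mid (a point): Loaf on a small board, loose, to be left alone: 220 mm (x) by 100 mm (y), 75 mm high. Point: its centre, 35 mm up.
- boxes_mid (a point): Two stacked clear pastry boxes, to be left alone: 184 mm (x) by 134 mm (y), 101 mm high. Point: its centre, 50 mm up.
- brush: Pastry brush lying flat near the robot, lengthwise roughly along y, about 25 mm high, loose, to be left alone. Origin: on its underside.

How it is judged:
On the way:
1. the tucked pan stands on the counter clear of the shelf, let go; both smaller pans still on the counter ((x of pan_m_handle in the frame of shelf below -0.12 m or y of pan_m_handle in the frame of shelf above 0.16 m or y of pan_m_handle in the frame of shelf below -0.16 m) and height (world z) of pan_m_mid below 0.027 m and angle between each of pan_m_mid, pan_s_mid's own z axis and vertical below 0.06 rad and contact force between the fingers and pan_m below 0.1 N and (x of pan_s_handle in the frame of shelf below -0.12 m or y of pan_s_handle in the frame of shelf above 0.16 m or y of pan_s_handle in the frame of shelf below -0.16 m) and height (world z) of pan_s_mid below 0.022 m and contact force between the fingers and pan_s below 0.1 N), for 0.2 s.
At the end, for the whole second after the job is handed in: Medium seated in large, small in medium (centres within 14 mm, height within 3 mm, tilt under 0.08 rad); neighbouring handle points 50 to 130 mm apart (25 to 66 degrees), large to small over 105 mm; large pan flat on the mat within 30 mm of its centre; all at rest (horizontal distance between pan_m_mid and pan_l_mid below 0.014 m and z of pan_m_mid in the frame of pan_l_mid between -0.005 and 0.002 m and angle between each of pan_m_mid, pan_s_mid's own z axis and vertical below 0.08 rad and horizontal distance between pan_s_mid and pan_m_mid below 0.014 m and z of pan_s_mid in the frame of pan_m_mid between -0.004 and 0.003 m and horizontal distance between pan_l_handle and pan_m_handle between 0.05 and 0.13 m and horizontal distance between pan_m_handle and pan_s_handle between 0.05 and 0.13 m and horizontal distance between pan_l_handle and pan_s_handle above 0.105 m and horizontal distance between pan_l_mid and mat below 0.03 m and height (world z) of pan_l_mid between 0.032 and 0.038 m and angle between pan_l_mid's own z axis and vertical below 0.06 rad and linear speed of each of pan_l, pan_m, pan_s below 0.02 m/s); the robot touches nothing.
It fails at once if a bystander is shifted by more than 30 mm or knocked over (distance of any of jam_mid, shaker_mid, syrup_mid, loaf_mid, boxes_mid, brush from where it was at the start of the episode above 0.03 m).
It fails at once if a pan is dropped or slammed into the nest (over 0.4 m/s within 30 mm of its seat) ((horizontal distance between pan_m_mid and pan_l_mid below 0.03 m and height (world z) of pan_m_mid below 0.06 m and linear speed of pan_m above 0.4 m/s) or (horizontal distance between pan_s_mid and pan_l_mid below 0.03 m and height (world z) of pan_s_mid below 0.06 m and linear speed of pan_s above 0.4 m/s)).
It also fails if it takes over 72 s, if anything falls off the work surface, if the arm or the gripper's body presses on something with over 40 N, if the wrist force passes 120 N, or if a joint passes its speed limit or range.

ROBOT

A 6-joint arm with a two-finger parallel gripper is mounted at the origin on the work surface. World frame = base frame: x ahead of the robot, y to its left, z up, the work surface at z = 0. Lengths are in m, angles in rad, forces in N, time in s.
With the tool pointing down it reaches from about 0.375 to 0.9 m from the base axis. Payload 3.1 kg.
Tool frame: the origin (TCP) lies on the centre line of the jaws, within the pads' length; the fingertips stand 11 mm ahead of it and the grasp point (between the pads) lies 8 mm behind it; z points along the fingers, y is the line along which they close (so a half turn about z gives the same grasp; the last joint's range is limited). The gripper opens to 85 mm and grips with 20 to 120 N. Pads are 22 mm wide; open, the fingers measure 114 mm over their backs; the gripper's body (76 mm by 85 mm) begins 54 mm behind the grasp point. The pads swing forward as they close: fully open they stand 13 mm farther back than shut.
Start: joints at [-1.5, 0.527, 1.433, -0, 1.181, -0.178], TCP at [0.155, -0.606, 0.211] pointing down, gripper open.
Joint ranges: [-3.08, 3.08], [-0.75, 2.2], [0.22, 2.44], [-1.43, 4.57], [0, 2.65], [-2.85, 2.85]. Speed limits (rad/s): [2.79, 2.79, 3.14, 3.14, 3.14, 3.14].

INTERFACE

Orientations are given as a rotation vector (axis times angle).
In Python, from plant import bot gives the robot as it stands.
- The arm moves only by the tool servo_tool, never from a script. Its argument "motion" is a list of rows, each a list of 3 entries, a list of its own where there are three numbers: the shift along the tool's x, y, z in mm, then the turn, a rotation vector about the tool's x, y, z in rad, then the gripper's target within -1 to 1 (fully open at 1, half-way at 0, shut at -1). In form: [[[x, y, z], [ax, ay, az], fingers], ...]. A call has 1 to 8 rows; each row shifts and turns the commanded pose from where the row before left it, along the tool's axes as they then stand; what a row does not reach is not made up. A row lasts 1/10 s, in which the tool goes at most 50 mm and 8.59 degrees, less where a joint would pass 70% of its speed; a pose out of reach is approached as far as the arm can. A call with a gripper value outside its range is refused whole. The fingers move at their own pace and stop on an object; the grip force is fixed at half the most. Time passes only in rows, so rows that do not move let the fingers close. It gives the time, the measured TCP pose, the force, the opening and the grip force at its end, in the units of the state.
- bot.observe(): the state, without advancing time (a new reading comes with each control period).
- bot.snapshot(name): name is "side" or "top"; returns the picture (400x640x3 uint8, blue, green, red); there is no depth.
- bot.calibration(name): a dict with "K" (3x3 intrinsics, pixels), "pose" (4x4, takes a point from camera to world coordinates). Camera axes: x right, y down, z forward; pixel columns grow to the right and rows downward; lengths in m; the calibration is good to about 2 mm. A picture is of the moment at which its call begins. calibration takes no time and is no camera call.
- bot.job_done(): hands the job in; it is judged then, once.
The state is a dict: "time": time; "joints": joint angles; "joint_velocities": joint speeds; "effort": joint torques, N m; "eef_pos": TCP position; "orientation": TCP orientation; "contact_force": force on the tool from outside, world axes, zero at the start; "wrist_torque": the same for the moment, N m; "opening": finger opening in m; "finger_force": force on a finger pad.
Only numpy, scipy, OpenCV 4.12 (cv2) and the standard library are available. Lean on these libraries where they do the work, as an engineer would, in place of code of your own. Each camera call takes 0.05 s, during which the arm holds its last target. There are 200 camera calls.

## Working session

There is one attempt and no reset: what is moved stays moved. The work goes in short steps, Python scripts to look and compute and a tool call to move; the robot and the scene stay as the last step left them, time stands still between calls to the robot, and variables do not carry over. Pictures are saved under pics/ and viewed, at most 10 in all, crops included, and the job is handed in when it is done.

Besides the shell and the picture viewer there is one more tool, called after ">>>" by a JSON object that holds its "api" and its "payload". servo_tool: Moves the arm, as the interface text tells. Its arguments: {"type":"object","properties":{"motion":{"type":"array","items":{"type":"array"}}},"required":["motion"]}

```bash
ls; mkdir -p pics
python3 - <<'E'
from plant import bot
import cv2,numpy as np
for n in("side","top"):
    im=bot.snapshot(n); cv2.imwrite(f"pics/{n}0.png",im)
    c=bot.calibration(n); print(n,np.round(c["K"],1).tolist(),np.round(c["pose"],3).tolist())
s=bot.observe(); print({k:np.round(v,3).tolist() for k,v in s.items()})
E
```

```text
pics
side [[375.0, 0.0, 315.8], [0.0, 375.0, 202.1], [0.0, 0.0, 1.0]] [[-0.927, -0.281, 0.249, 0.224], [-0.376, 0.697, -0.611, 0.802], [-0.001, -0.66, -0.751, 1.074], [0.0, 0.0, 0.0, 1.0]]
top [[444.0, 0.0, 321.9], [0.0, 444.0, 195.5], [0.0, 0.0, 1.0]] [[-0.019, -0.984, 0.177, 0.298], [-1.0, 0.021, 0.01, -0.015], [-0.014, -0.177, -0.984, 1.498], [0.0, 0.0, 0.0, 1.0]]
{'time': 0.1, 'joints': [-1.5, 0.528, 1.434, -0.0, 1.181, -0.179], 'joint_velocities': [0.0, -0.003, -0.003, -0.001, 0.002, 0.0], 'effort': [-0.001, -44.33, -17.859, -0.0, 0.004, 0.0], 'eef_pos': [0.154, -0.605, 0.21], 'orientation': [-3.115, -0.391, -0.0], 'contact_force': [-0.505, 0.615, 0.044], 'wrist_torque': [-0.015, 0.031, 0.026], 'finger_force': 0.0, 'opening': 0.086}
```

View pics/side0.png

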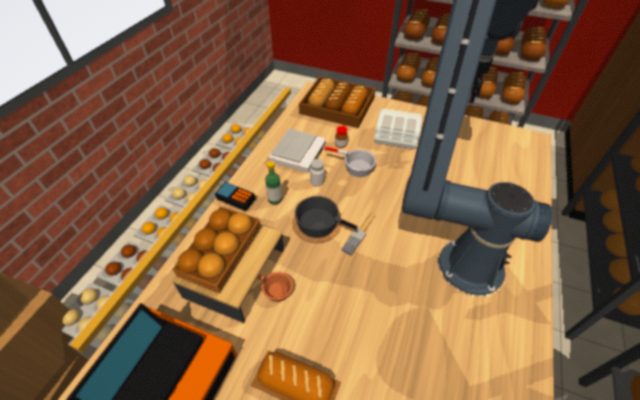

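View pics/top0.png

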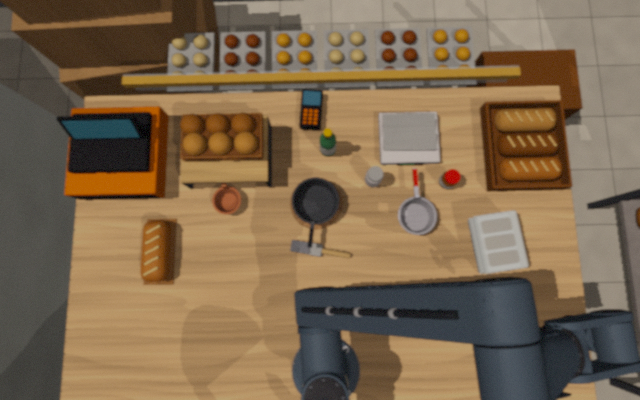

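The top view shows the copper small pan tucked under the left shelf (rim about (228,199)) and the large pan at (316,201) with its handle towards the robot, end about (308,247), next to the brush. The aluminium pan is at (418,215), with its red grip at (416,178) between the shaker and the jam jar.

```bash
cat > h.py <<'E'
import numpy as np,cv2
from plant import bot
def cam(n):
    c=bot.calibration(n); return np.array(c["K"]),np.array(c["pose"])
def ray(n,uv):
    K,P=cam(n); d=P[:3,:3]@np.linalg.solve(K,[uv[0],uv[1],1.]); return P[:3,3],d/np.linalg.norm(d)
def plane(n,uv,z):
    o,d=ray(n,uv); return o+d*(z-o[2])/d[2]
def proj(n,p):
    K,P=cam(n); q=K@(P[:3,:3].T@(np.array(p)-P[:3,3])); return q[:2]/q[2]
def tri(a,b):
    (o1,d1),(o2,d2)=ray("top",a),ray("side",b)
    t=np.linalg.lstsq(np.c_[d1,-d2],o2-o1,rcond=None)[0]
    p,q=o1+t[0]*d1,o2+t[1]*d2; return (p+q)/2,np.linalg.norm(p-q)
E
python3 - <<'E'
import cv2,numpy as np
t=cv2.imread("pics/top0.png"); s=cv2.imread("pics/side0.png")
def crop(im,x,y,w,h,k=5): return cv2.resize(im[y:y+h,x:x+w],None,fx=k,fy=k,interpolation=cv2.INTER_CUBIC)
A=np.hstack([crop(t,200,175,53,55),crop(t,280,170,53,55) ,crop(t,385,160,53,55+0)])
B=np.hstack([crop(s,245,255,53,55),crop(s,290,190,53,55),crop(s,325,138,53,55)])
o=np.vstack([A,B]); print(o.shape); cv2.imwrite("pics/c1.png",o)
for n,im,pts in(("t",t,[(228,190),(228,200),(236,205),(217,200),(415,173),(418,215),(405,215),(316,201),(310,240)]),("s",s,[(278,287),(265,280),(330,149),(360,162),(347,164),(317,215),(348,223)])):
    hsv=cv2.cvtColor(im,cv2.COLOR_BGR2HSV); print(n,[(p,hsv[p[1],p[0]].tolist()) for p in pts])
E
```

```text
(550, 795, 3)
t [((228, 190), [10, 169, 113]), ((228, 200), [10, 167, 163]), ((236, 205), [10, 167, 139]), ((217, 200), [10, 187, 79]), ((415, 173), [2, 232, 175]), ((418, 215), [0, 12, 151]), ((405, 215), [167, 13, 139]), ((316, 201), [160, 14, 55]), ((310, 240), [13, 64, 36])]
s [((278, 287), [10, 188, 206]), ((265, 280), [11, 190, 110]), ((330, 149), [4, 250, 204]), ((360, 162), [11, 28, 191]), ((347, 164), [11, 30, 161]), ((317, 215), [15, 8, 62]), ((348, 223), [16, 114, 56])]
```

View pics/c1.png

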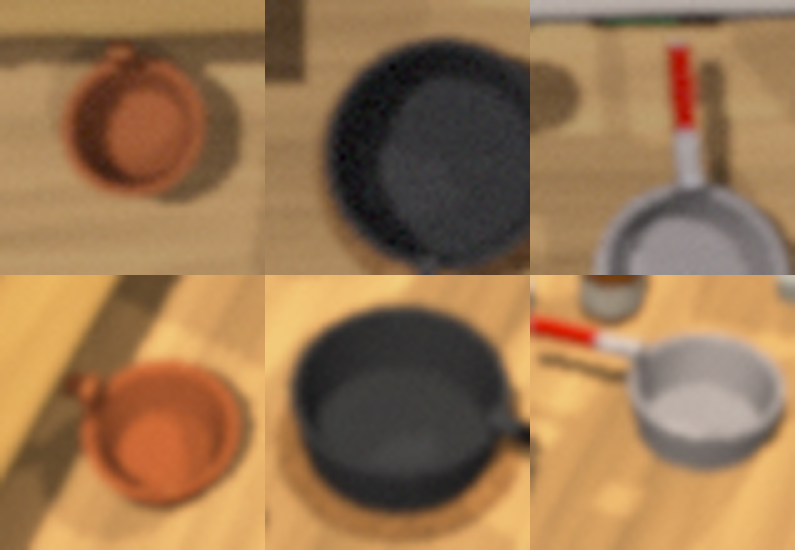

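The crops give clean rims. Small pan: top rim centre about (227,200), stub towards (224,185). Large pan: handle leaves the lower edge. Medium pan: red grip about (416,169)–(417,186). Next I'll mask these and measure them in both views.

```bash
cat > m.py <<'E'
from h import *
def ell(im,roi,f,k=7):
    x,y,w,h=roi; hsv=cv2.cvtColor(im[y:y+h,x:x+w],cv2.COLOR_BGR2HSV).astype(int)
    m=f(hsv).astype(np.uint8); m=cv2.morphologyEx(m,cv2.MORPH_CLOSE,np.ones((5,5)))
    m=cv2.morphologyEx(m,cv2.MORPH_OPEN,cv2.getStructuringElement(cv2.MORPH_ELLIPSE,(k,k)))
    c=max(cv2.findContours(m,0,1)[0],key=cv2.contourArea); e=cv2.fitEllipse(cv2.convexHull(c))
    b=cv2.boundingRect(c); return np.array(e[0])+[x,y],e[1],(b[0]+x,b[1]+y,b[2],b[3])
cop=lambda h:(h[...,0]<14)&(h[...,1]>140)&(h[...,2]>50)
alu=lambda h:(h[...,1]<60)&(h[...,2]>75)
red=lambda h:((h[...,0]<6)|(h[...,0]>174))&(h[...,1]>190)
dark=lambda h:(h[...,2]<75)&(h[...,1]<75)
E
python3 - <<'E'
from m import *
t=cv2.imread("pics/top0.png"); s=cv2.imread("pics/side0.png")
for n,f,rt,rs,z,R in(("S",cop,(208,182,40,34),(255,262,45,45),.038,.049),("M",alu,(393,192,50,46),(335,143,45,35),.048,.064),("L",dark,(286,172,60,55),(288,192,58,52),.064,.079)):
    c,ax,b=ell(t,rt,f,9); p=plane("top",c,z); c2,ax2,b2=ell(s,rs,f,9)
    print(n,"top",np.round(c,1),np.round(ax,1),b,"->",np.round(p,4),"side",np.round(c2,1),b2)
    a=np.linspace(0,6.28,90)
    for zz in(z-.015,z,z+.015):
        q=plane("top",c,zz); E=np.array([proj("side",q+[R*np.cos(i),R*np.sin(i),0]) for i in a]); print("  z",zz,"pred side rim l,r,top",np.round([E[:,0].min(),E[:,0].max(),E[:,1].min()],1))
rt=ell(t,(408,165,18,25),red,3); rs=ell(s,(322,142,22,14),red,3)
print("M grip",rt,rs,tri(rt[0],rs[0]))
for n,uv,z in(("Lhandle end",(308.5,248),.072),("jam",(452,177),.085),("shaker",(376,173),.1),("syrup",(329,131),.19),("brushL",(292,246),.02),("brushR",(350,254),.02),("shelf front-left",(184,187),.109),("shelf front right",(271,183),.109),("scale fl",(382,162),.046),("scale fr",(440,163),.046),("boxes",(500,243),.1),("loaf",(156,250),.07)):
    print(n,np.round(plane("top",uv,z),3))
E
```

```text
S top [226.4 199.9] [28.2 31.8] (212, 184, 29, 32) -> [0.5528 0.3203 0.038 ] side [276.  285.3] (260, 272, 34, 30)
  z 0.023 pred side rim l,r,top [259.3 291.  274.1]
  z 0.038 pred side rim l,r,top [260.1 292.  271. ]
  z 0.053 pred side rim l,r,top [260.8 293.  267.9]
M top [417.1 215.2] [37.9 39.7] (398, 195, 39, 40) -> [ 0.4871 -0.3106  0.048 ] side [359.5 162.7] (345, 150, 30, 28)
  z 0.033 pred side rim l,r,top [343.  374.4 151.1]
  z 0.048 pred side rim l,r,top [343.4 375.1 148.9]
  z 0.063 pred side rim l,r,top [343.8 375.8 146.7]
L top [315.5 200.6] [45.1 46.5] (293, 178, 46, 46) -> [0.5399 0.0216 0.064 ] side [316.6 216.2] (296, 197, 42, 40)
  z 0.049 pred side rim l,r,top [293.2 338.  197.6]
  z 0.064 pred side rim l,r,top [293.7 338.9 194.9]
  z 0.079 pred side rim l,r,top [294.3 339.8 192.3]Traceback (most recent call last):
  File "<stdin>", line 9, in <module>
  File "m.py", line 6, in ell
    c=max(cv2.findContours(m,0,1)[0],key=cv2.contourArea); e=cv2.fitEllipse(cv2.convexHull(c))
                                                             ~~~~~~~~~~~~~~^^^^^^^^^^^^^^^^^^^
cv2.error: OpenCV(4.12.0) /io/opencv/modules/imgproc/src/shapedescr.cpp:361: error: (-201:Incorrect size of input array) There should be at least 5 points to fit the ellipse in function 'fitEllipseNoDirect'
```

```bash
cat >> m.py <<'E'
def blob(im,roi,f):
    x,y,w,h=roi; hsv=cv2.cvtColor(im[y:y+h,x:x+w],cv2.COLOR_BGR2HSV).astype(int); m=f(hsv)
    v,u=np.nonzero(m); P=np.c_[u+x,v+y].astype(np.float32); vx,vy,_,_=cv2.fitLine(P,2,0,.01,.01).ravel()
    c=P.mean(0); d=(P-c)@[vx,vy]; return c,c+d.min()*np.array([vx,vy]),c+d.max()*np.array([vx,vy]),len(P)
E
python3 - <<'E'
from m import *
t=cv2.imread("pics/top0.png"); s=cv2.imread("pics/side0.png")
rt=blob(t,(408,165,18,25),red); rs=blob(s,(322,142,26,16),red)
print("M grip",rt,rs); print([ (tri(rt[0],rs[0]))]); print([np.round(plane("top",u,.064),4) for u in rt[:3]])
print("S c",plane("top",(226.6,201.3),.038),"stub",plane("top",(224,185.5),.05))
for n,uv,z in(("Lhandle stub",(311.5,224),.072),("Lhandle end",(308.5,248),.072),("jam",(452,177),.085),("shaker",(376,173),.1),("syrup",(329,131),.19),("brushL",(292,246),.02),("brushR",(350,254),.02),("shelf front-left",(184,187),.109),("shelf front right",(271,183),.109),("scale fl",(382,162),.046),("scale fr",(440,163),.046),("boxes",(500,243),.1),("loaf",(156,250),.07)):
    print(n,np.round(plane("top",uv,z),3))
E
```

```text
M grip (array([414.83722, 176.74419], dtype=float32), array([414.23947, 169.89188], dtype=float32), array([415.47418, 184.04587], dtype=float32), 43) (array([331.26086, 148.86957], dtype=float32), array([325.86887, 147.52652], dtype=float32), array([336.2228 , 150.10548], dtype=float32), 23)
[(array([ 0.60929381, -0.3066283 ,  0.06814489]), np.float64(0.004863339268422466))]
[array([ 0.6127, -0.3071,  0.064 ]), array([ 0.6359, -0.3065,  0.064 ]), array([ 0.5881, -0.3079,  0.064 ])]
S c [0.548028   0.31951802 0.038     ] stub [0.59963322 0.3265147  0.05      ]
Lhandle stub [0.462 0.036 0.072]
Lhandle end [0.385 0.046 0.072]
jam [ 0.605 -0.423  0.085]
shaker [ 0.62  -0.176  0.1  ]
syrup [ 0.734 -0.027  0.19 ]
brushL [0.396 0.103 0.02 ]
brushR [ 0.366 -0.088  0.02 ]
shelf front-left [0.585 0.441 0.109]
shelf front right [0.592 0.162 0.109]
scale fl [ 0.67  -0.204  0.046]
scale fr [ 0.662 -0.398  0.046]
boxes [ 0.387 -0.553  0.1  ]
loaf [0.389 0.537 0.07 ]
```

Measured positions:

| Item | Position (x, y) | Handle |
|---|---|---|
| Large pan | (0.540, 0.022) | about 171° |
| Medium pan | (0.487, -0.311) | about 2° |
| Small pan (tucked) | (0.548, 0.32) | about 8° |

The shelf front is at x ≈ 0.59. I'll hook the small pan from inside with shut fingers and drag it out towards -x. First I carry the tool over there and turn it.

>>> {"api": "servo_tool", "payload": {"motion": [[[39.5,-28,0],[0,0,0],-1],[[39.5,-28,0],[0,0,0],-1],[[39.5,-28,0],[0,0,0],-1],[[39.5,-28,0],[0,0,0],-1],[[39.5,-28,0],[0,0,0],-1],[[39.5,-28,0],[0,0,0],-1],[[39.5,-28,0],[0,0,0],-1],[[39.5,-28,0],[0,0,0],-1]]}}

```text
time: 0.9
eef_pos: [0.4061, -0.3086, 0.2111]
orientation: [-3.117, -0.391, 0.0]
contact_force: [0.6, -1.4, 0.0]
opening: 0.0003
finger_force: 0.0
```

>>> {"api": "servo_tool", "payload": {"motion": [[[39.5,-28,0],[0,0,0],-1],[[39.5,-28,0],[0,0,0],-1],[[39.5,-28,0],[0,0,0],-1],[[14.5,-45,0],[0,0,0],-1],[[14.5,-45,0],[0,0,0],-1],[[14.5,-45,0],[0,0,0],-1],[[14.5,-45,0],[0,0,0],-1],[[14.5,-45,0],[0,0,0],-1]]}}

```text
time: 1.7
eef_pos: [0.5136, 0.0382, 0.2111]
orientation: [-3.117, -0.391, 0.001]
contact_force: [1.3, -0.4, 0.3]
opening: -0.0002
finger_force: 0.0
```

>>> {"api": "servo_tool", "payload": {"motion": [[[14.5,-45,0],[0,0,0],-1],[[14.5,-45,0],[0,0,0],-1],[[14.5,-45,0],[0,0,0],-1],[[14.5,-45,0],[0,0,0],-1],[[14.5,-45,0],[0,0,0],-1],[[14.5,-45,0],[0,0,0],-1],[[0,0,0],[0,0,-0.145],-1],[[0,0,0],[0,0,-0.145],-1]]}}

```text
time: 2.5
eef_pos: [0.5307, 0.3212, 0.2105]
orientation: [3.024, 0.852, -0.002]
contact_force: [0.8, -0.0, -0.1]
opening: 0.0003
finger_force: 0.0
```

>>> {"api": "servo_tool", "payload": {"motion": [[[0,0,0],[0,0,-0.145],-1],[[0,0,0],[0,0,-0.145],-1],[[0,0,0],[0,0,-0.145],-1],[[0,0,0],[0,0,-0.145],-1],[[0,0,0],[0,0,-0.145],-1],[[0,0,0],[0,0,-0.145],-1],[[0,0,0],[0,0,-0.145],-1],[[0,0,0],[0,0,-0.145],-1]]}}

```text
time: 3.3
eef_pos: [0.5312, 0.3192, 0.2107]
orientation: [-2.066, -2.366, 0.002]
contact_force: [-0.2, -0.5, -0.1]
opening: 0.0002
finger_force: 0.0
```

>>> {"api": "servo_tool", "payload": {"motion": [[[0,0,0],[0,0,-0.145],-1],[[0,0,0],[0,0,-0.145],-1],[[0,0,0],[0,0,-0.145],-1],[[0,0,0],[0,0,-0.145],-1],[[0,0,0],[0,0,-0.145],-1],[[0,0,0],[0,0,-0.145],-1],[[0,0,0],[0,0,-0.145],-1],[[0,0,0],[0,0,-0.145],-1]]}}

```text
time: 4.1
eef_pos: [0.5311, 0.3192, 0.2107]
orientation: [-0.432, -3.111, 0.001]
contact_force: [-0.9, 0.4, -0.4]
opening: 0.0001
finger_force: 0.0
```

```bash
cat > go.py <<'E'
import sys,numpy as np
from h import *
from scipy.spatial.transform import Rotation as R
def go(x,y,z,yaw):
    s=bot.observe(); p=np.array(s["eef_pos"]); r=R.from_rotvec(s["orientation"])
    G=R.from_euler("z",yaw,degrees=True)*R.from_rotvec([np.pi,0,0])
    print("t",round(s["time"],2),"pos",np.round(p,4),"yaw",round(np.degrees(np.arctan2(*r.as_matrix()[1::-1,0])),1),"op",round(s["opening"],4),"F",np.round(s["contact_force"],1),"q6",round(s["joints"][5],2))
    d=np.array([x,y,z])-p
    print("shift now-axes mm",np.round(r.inv().apply(d)*1e3,1),"turn",np.round((r.inv()*G).as_rotvec(),3),"shift goal-axes",np.round(G.inv().apply(d)*1e3,1))
if __name__=="__main__": go(*map(float,sys.argv[1:5]))
E
python3 go.py .53 .319 .023 180
```

```text
t 4.1 pos [0.5311 0.3192 0.2107] yaw 164.2 op 0.0001 F [-0.9  0.4 -0.4] q6 -0.93
shift now-axes mm [  0.8  -0.4 187.7] turn [-0.001 -0.001 -0.276] shift goal-axes [  1.1  -0.2 187.7]
```

>>> {"api": "servo_tool", "payload": {"motion": [[[0,0,40],[0,0,-0.138],-1],[[0,0,40],[0,0,-0.138],-1],[[0,0,40],[0,0,0],-1],[[0,0,30],[0,0,0],-1],[[0,0,15],[0,0,0],-1],[[0,0,10],[0,0,0],-1],[[0,0,7],[0,0,0],-1],[[0,0,5],[0,0,0],-1]]}}

```text
time: 4.9
eef_pos: [0.5325, 0.3197, 0.0249]
orientation: [0.009, 3.14, 0.001]
contact_force: [0.3, -0.1, -0.2]
opening: 0.0002
finger_force: 0.0
```

```bash
python3 go.py .38 .305 .023 180; python3 -c "
import h,cv2,numpy as np
t=h.bot.snapshot('top');s=h.bot.snapshot('side')
cv2.imwrite('pics/c2.png',np.hstack([cv2.resize(t[160:240,180:270],None,fx=4,fy=4),cv2.resize(s[240:320,225:315],None,fx=4,fy=4)]))"
```

```text
t 4.9 pos [0.5325 0.3197 0.0249] yaw 179.7 op 0.0002 F [ 0.3 -0.1 -0.2] q6 -1.2
shift now-axes mm [152.4 -15.6   1.6] turn [ 0.001  0.002 -0.006] shift goal-axes [152.5 -14.7   1.9]
```

View pics/c2.png

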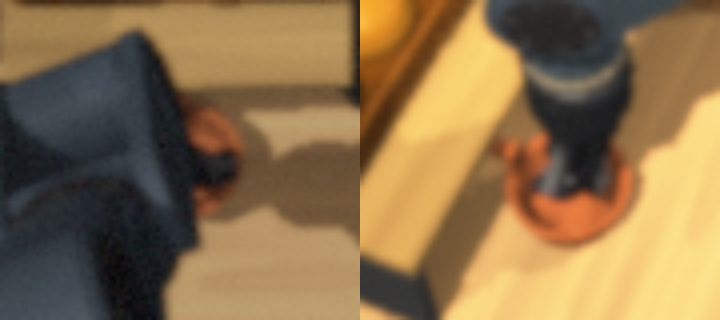

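The shut fingers stand inside the copper pan, clear of the shelf and not touching, so I drag towards the robot, back off and lift.

>>> {"api": "servo_tool", "payload": {"motion": [[[6,0,0],[0,0,0],-1],[[6,0,0],[0,0,0],-1],[[10,-1,0],[0,0,0],-1],[[15,-2,0],[0,0,0],-1],[[18,-2,0],[0,0,0],-1],[[20,-2,0],[0,0,0],-1],[[20,-2,0],[0,0,0],-1],[[18,-2,0],[0,0,0],-1]]}}

```text
time: 5.8
eef_pos: [0.4165, 0.3087, 0.0247]
orientation: [-0.009, -3.141, 0.0]
contact_force: [0.0, 0.5, -0.4]
opening: -0.0001
finger_force: 0.0
```

>>> {"api": "servo_tool", "payload": {"motion": [[[14,-1,0],[0,0,0],-1],[[11,0,0],[0,0,0],-1],[[8,0,0],[0,0,0],-1],[[5,0,0],[0,0,0],-1],[[2,0,0],[0,0,0],-1],[[0,0,0],[0,0,0],-1],[[-5,0,0],[0,0,0],-1],[[-5,0,0],[0,0,0],-1]]}}

```text
time: 6.6
eef_pos: [0.3896, 0.3084, 0.0243]
orientation: [0.009, 3.141, 0.001]
contact_force: [0.6, 0.6, -0.3]
opening: -0.0001
finger_force: 0.0
```

>>> {"api": "servo_tool", "payload": {"motion": [[[0,0,-10],[0,0,0],-1],[[0,0,-30],[0,0,0],-1],[[0,0,-45],[0,0,0],-1],[[0,0,-50],[0,0,0],-1],[[0,0,-50],[0,0,0],-0.3],[[0,-45,0],[0,0,0],-0.3],[[0,-45,0],[0,0,0],-0.3],[[0,-45,0],[0,0,0],-0.3]]}}

```text
time: 7.4
eef_pos: [0.3878, 0.172, 0.2107]
orientation: [0.006, 3.139, 0.0]
contact_force: [-0.2, -0.1, 1.1]
opening: 0.03
finger_force: 0.0
```

```bash
python3 go.py .605 -.307 .2 182;  python3 -c "
import h,cv2,numpy as np
t=h.bot.snapshot('top');s=h.bot.snapshot('side')
cv2.imwrite('pics/t2.png',t);cv2.imwrite('pics/s2.png',s)
cv2.imwrite('pics/c3.png',np.hstack([cv2.resize(t[170:270,180:270],None,fx=4,fy=4),cv2.resize(s[240:340,235:335],None,fx=4,fy=4)]))"
```

```text
t 7.4 pos [0.3878 0.172  0.2107] yaw 179.8 op 0.03 F [-0.2 -0.1  1.1] q6 -1.41
shift now-axes mm [-219.1 -478.2   11.2] turn [ 0.     0.003 -0.039] shift goal-axes [-200.4 -486.3   10.7]
```

View pics/c3.png

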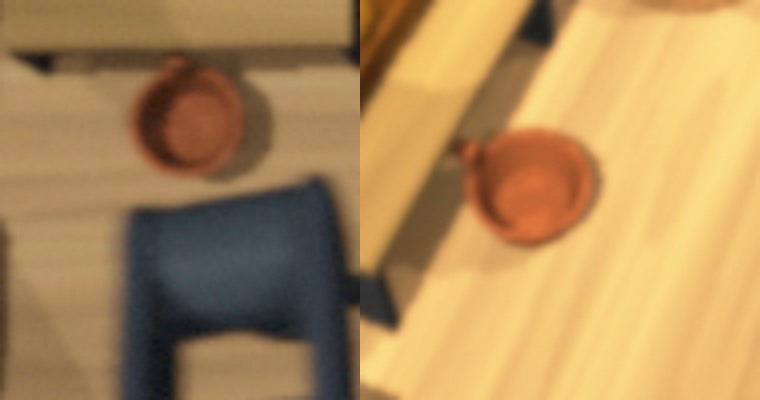

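Run:
```python
from m import *
t=cv2.imread("pics/t2.png"); s=cv2.imread("pics/s2.png")
print(ell(t,(208,182,40,34),cop,9),ell(s,(255,262,45,45),cop,9), bot.observe()["time"])
c=(np.array([190,120])/4+[180,170]); print(c,plane("top",c,.038))
for z in (.014,.03,.05): print(z,proj("top",[.5325,.3197,z]),proj("side",[.5325,.3197,z]))
im=s.copy(); cv2.imwrite("pics/x.png",im)
h=cv2.cvtColor(t,cv2.COLOR_BGR2HSV).astype(int); m=((h[...,0]>95)&(h[...,0]<130)&(h[...,1]>90)); print(m.sum())
```

```text
(array([226.60570526, 200.07241821]), (28.486108779907227, 31.909528732299805), (212, 184, 30, 32)) (array([276.13483429, 285.34533119]), (29.65057373046875, 34.463558197021484), (260, 272, 34, 30)) 7.5
[227.5 200. ] [0.55237485 0.3165852  0.038     ]
0.014 [228.05039883 206.98197603] [282.63433147 290.75732159]
0.03 [226.99251042 206.25861507] [282.2817735  288.25482852]
0.05 [225.6382756  205.33261893] [281.8306255  285.05253311]
1935
```

The picture shows the pan has not moved (still about (227,200)), so the hooked fingers slipped out over or through it. I'll pinch the near wall properly instead: yaw 90°, tilted to the wall's slope, jaws half open.

>>> {"api": "servo_tool", "payload": {"motion": [[[0,0,0],[0,0,0.145],0],[[0,0,0],[0,0,0.145],0],[[0,0,0],[0,0,0.145],0],[[0,0,0],[0,0,0.145],0],[[0,0,0],[0,0,0.145],0],[[0,0,0],[0,0,0.145],0],[[0,0,0],[0,0,0.145],0],[[0,0,0],[0,0,0.145],0]]}}

```text
time: 8.3
eef_pos: [0.3878, 0.1739, 0.2098]
orientation: [1.737, 2.618, 0.001]
contact_force: [0.6, -0.0, -0.0]
opening: 0.0428
finger_force: 0.0
```

>>> {"api": "servo_tool", "payload": {"motion": [[[0,0,0],[0,0,0.145],0],[[0,0,0],[0,0,0.145],0],[[0,0,0],[0,0,0.121],0],[[37,24,26],[0,0,0],0],[[37,24,26],[0,0,0],0],[[37,24,26],[0,0,0],0],[[36,23,26],[0,0,0],0],[[0,0,0],[-0.14,0,0],0]]}}

```text
time: 9.1
eef_pos: [0.4907, 0.3226, 0.1009]
orientation: [2.154, 2.14, 0.158]
contact_force: [-0.3, -1.3, 0.5]
opening: 0.0429
finger_force: 0.0
```

>>> {"api": "servo_tool", "payload": {"motion": [[[0,0,0],[-0.14,0,0],0],[[0,0,25],[0,0,0],0],[[0,0,25],[0,0,0],0],[[0,0,0],[0,0,0],0]]}}

```text
time: 9.5
eef_pos: [0.4945, 0.317, 0.0567]
orientation: [2.078, 2.067, 0.285]
contact_force: [-0.7, -0.6, 0.3]
opening: 0.0431
finger_force: 0.0
```

```bash
python3 go.py .508 .319 .020 90;  python3 -c "
import h,cv2,numpy as np
t=h.bot.snapshot('top');s=h.bot.snapshot('side')
cv2.imwrite('pics/c4.png',np.hstack([cv2.resize(t[170:270,180:270],None,fx=4,fy=4),cv2.resize(s[240:340,235:335],None,fx=4,fy=4)]))
p=h.bot.observe()['eef_pos'];print(h.proj('side',p),h.proj('top',p))"
```

```text
t 9.5 pos [0.4945 0.317  0.0567] yaw 89.7 op 0.0431 F [-0.7 -0.6  0.3] q6 0.71
shift now-axes mm [ 2.1  3.  39. ] turn [ 0.276  0.003 -0.006] shift goal-axes [ 2.  13.5 36.7]
[293.03504042 287.03638318] [225.46907753 215.99315916]
```

View pics/c4.png

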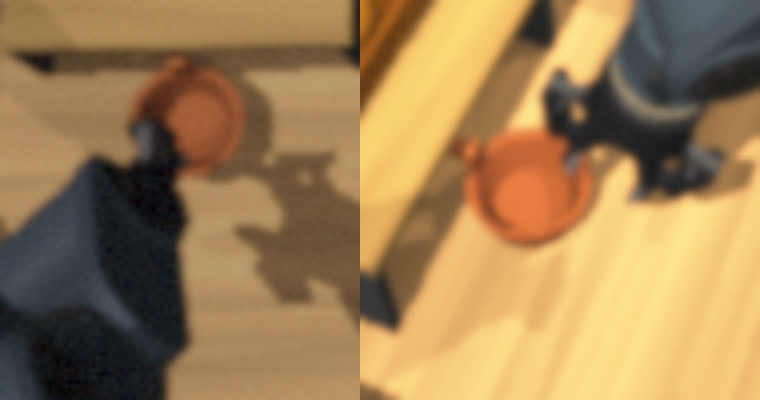

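The jaws straddle the near rim from above (TCP about (592,188) in the side crop), and everything is still clear. I go down along the wall and close.

>>> {"api": "servo_tool", "payload": {"motion": [[[1,2,13],[0,0,0],0],[[1,1,13],[0,0,0],0],[[0,0,8],[0,0,0],0],[[0,0,4],[0,0,0],0],[[0,0,0],[0,0,0],-1],[[0,0,0],[0,0,0],-1],[[0,0,0],[0,0,0],-1],[[0,0,0],[0,0,0],-1]]}}

```text
time: 10.4
eef_pos: [0.5092, 0.3189, 0.0238]
orientation: [2.077, 2.065, 0.292]
contact_force: [0.3, -0.1, 0.4]
opening: -0.0
finger_force: 0.0
```

```bash
python3 -c "
import h,cv2,numpy as np
t=h.bot.snapshot('top');s=h.bot.snapshot('side')
p=np.array(h.bot.observe()['eef_pos'])
cv2.imwrite('pics/t5.png',t);cv2.imwrite('pics/s5.png',s)
a=h.proj('side',p);b=h.proj('top',p);print(a,b)
A=cv2.resize(t[170:230,190:250],None,fx=6,fy=6,interpolation=2);B=cv2.resize(s[250:310,250:310],None,fx=6,fy=6,interpolation=2)
cv2.circle(A,tuple(((b-[190,170])*6).astype(int).tolist()),4,(0,255,0),1);cv2.circle(B,tuple(((a-[250,250])*6).astype(int).tolist()),4,(0,255,0),1)
cv2.imwrite('pics/c5.png',np.hstack([A,B]))"
```

```text
[289.37043754 291.60042872] [227.50385635 213.39637529]
```

View pics/c5.png

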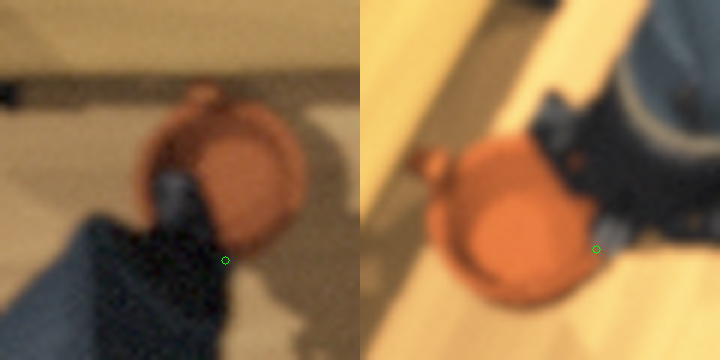

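Run:
```python
from h import *
for a,b in (((219.2,201.7),(282.5,269.2)),((219.2,201.7),(293.3,289.2))): print(tri(a,b))
s=bot.observe(); print(np.round(s["joints"],3),np.round(s["eef_pos"],4),s["opening"],s["finger_force"])
p=np.array(s["eef_pos"])
from scipy.spatial.transform import Rotation as R
r=R.from_rotvec(s["orientation"]); print("tool axes",np.round(r.as_matrix(),2).tolist())
for o in ([0,0,11],[0,0,0],[0,0,-30],[0,35,-30],[0,-35,-30],[0,40,-62],[0,-40,-62],[0,0,-62]):
    q=p+r.apply(np.array(o)/1e3); print(o,np.round(q,3),"c5 top",np.round((proj("top",q)-[190,170])*6),"c5 side",np.round((proj("side",q)-[250,250])*6+[360,0]))
```

```text
(array([0.52672536, 0.31773808, 0.14363485]), np.float64(0.0048836767365691616))
(array([0.51498858, 0.33110865, 0.07309376]), np.float64(0.05211765370464479))
[ 0.437  0.722  1.816 -0.336  0.368  0.743] [0.5092 0.3189 0.0237] -0.00010207122098724617 0.0
tool axes [[0.01, 0.96, 0.28], [1.0, -0.01, -0.0], [0.0, 0.28, -0.96]]
[0, 0, 11] [0.512 0.319 0.013] c5 top [229. 258.] c5 side [592. 257.]
[0, 0, 0] [0.509 0.319 0.024] c5 top [225. 260.] c5 side [596. 250.]
[0, 0, -30] [0.501 0.319 0.053] c5 top [213. 268.] c5 side [608. 228.]
[0, 35, -30] [0.535 0.319 0.062] c5 top [211. 205.] c5 side [546. 195.]
[0, -35, -30] [0.467 0.319 0.043] c5 top [215. 331.] c5 side [670. 260.]
[0, 40, -62] [0.53  0.319 0.094] c5 top [197. 203.] c5 side [549. 166.]
[0, -40, -62] [0.454 0.319 0.072] c5 top [202. 350.] c5 side [694. 241.]
[0, 0, -62] [0.492 0.319 0.083] c5 top [199. 277.] c5 side [621. 203.]
```

The shut jaws hold nothing. In the side view the silver tip sits by the near rim, close to the predicted TCP, so I can't tell whether the tips are too high or outside the wall. I'll settle it by feeling downward in small steps.

>>> {"api": "servo_tool", "payload": {"motion": [[[0,0,2],[0,0,0],-1],[[0,0,2],[0,0,0],-1],[[0,0,2],[0,0,0],-1],[[0,0,0],[0,0,0],-1]]}}

```text
time: 10.9
eef_pos: [0.5105, 0.3189, 0.0187]
orientation: [2.077, 2.065, 0.292]
contact_force: [-3.2, 0.5, 8.7]
opening: 0.0
finger_force: 5.0
```

>>> {"api": "servo_tool", "payload": {"motion": [[[0,0,2],[0,0,0],-1],[[0,0,1],[0,0,0],-1],[[0,0,0],[0,0,0],-1]]}}

```text
time: 11.2
eef_pos: [0.5106, 0.3189, 0.0183]
orientation: [2.076, 2.064, 0.293]
contact_force: [-11.8, -2.4, 29.1]
opening: -0.0002
finger_force: 15.0
```

>>> {"api": "servo_tool", "payload": {"motion": [[[0,0,-7],[0,0,0],-1],[[0,-6,-1.7],[0,0,0],-1],[[0,-6,-1.7],[0,0,0],-1],[[0,0,0],[0,0,0],-1]]}}

```text
time: 11.6
eef_pos: [0.4953, 0.3184, 0.0204]
orientation: [2.078, 2.067, 0.286]
contact_force: [0.2, -1.1, 0.2]
opening: -0.0001
finger_force: 0.0
```

>>> {"api": "servo_tool", "payload": {"motion": [[[0,-6,-1.7],[0,0,0],-1],[[0,-6,-1.7],[0,0,0],-1],[[0,-6,-1.7],[0,0,0],-1],[[0,-6,-1.7],[0,0,0],-1],[[0,0,0],[0,0,0],-1]]}}

```text
time: 12.1
eef_pos: [0.4707, 0.3188, 0.021]
orientation: [2.077, 2.066, 0.288]
contact_force: [-0.2, 0.2, 0.5]
opening: -0.0
finger_force: 0.0
```

>>> {"api": "servo_tool", "payload": {"motion": [[[0,0,2],[0,0,0],-1],[[0,0,2],[0,0,0],-1],[[0,0,2],[0,0,0],-1],[[0,0,2],[0,0,0],-1],[[0,0,1],[0,0,0],-1],[[0,0,0],[0,0,0],-1]]}}

```text
time: 12.7
eef_pos: [0.4748, 0.319, 0.0124]
orientation: [2.077, 2.065, 0.29]
contact_force: [0.4, -0.1, 0.1]
opening: -0.0001
finger_force: 0.0
```

Run:
```python
from m import *
t=bot.snapshot("top"); s=bot.snapshot("side"); print(ell(s,(225,240,100,80),cop,9)); print(ell(t,(205,180,50,60),cop,9))
```

```text
(array([275.89768219, 285.43603897]), (29.16241455078125, 34.3098030090332), (260, 272, 34, 30))
(array([226.44193459, 198.82625389]), (28.58672523498535, 29.707595825195312), (212, 184, 30, 30))
```

No contact yet outside the pan at z 0.012, lower than the earlier touch at 0.019. So that touch was the rim, and the tips really stand higher than stated. I feel down to the counter to calibrate.

>>> {"api": "servo_tool", "payload": {"motion": [[[0,0,2],[0,0,0],-1],[[0,0,2],[0,0,0],-1],[[0,0,2],[0,0,0],-1],[[0,0,2],[0,0,0],-1],[[0,0,0],[0,0,0],-1]]}}

```text
time: 13.3
eef_pos: [0.4769, 0.319, 0.0047]
orientation: [2.077, 2.065, 0.29]
contact_force: [0.2, -0.1, -0.4]
opening: 0.0001
finger_force: 0.0
```

```bash
python3 go.py .508 .319 .020 90
```

```text
t 13.3 pos [0.4769 0.319  0.0047] yaw 89.7 op 0.0001 F [ 0.2 -0.1 -0.4] q6 0.89
shift now-axes mm [ 0.2 34.1 -6.2] turn [ 0.28   0.001 -0.006] shift goal-axes [  0.   31.1 -15.3]
```

>>> {"api": "servo_tool", "payload": {"motion": [[[0,0,2],[0,0,0],-1],[[0,0,2],[0,0,0],-1],[[0,0,2],[0,0,0],-1],[[0,0,0],[0,0,0],-1]]}}

```text
time: 13.7
eef_pos: [0.4786, 0.319, -0.0011]
orientation: [2.077, 2.065, 0.29]
contact_force: [-0.2, 0.5, 0.8]
opening: 0.0002
finger_force: 0.0
```

>>> {"api": "servo_tool", "payload": {"motion": [[[0,0,2],[0,0,0],-1],[[0,0,1.5],[0,0,0],-1],[[0,0,1.5],[0,0,0],-1],[[0,0,0],[0,0,0],-1]]}}

```text
time: 14.1
eef_pos: [0.48, 0.319, -0.0058]
orientation: [2.077, 2.065, 0.291]
contact_force: [-1.1, 0.3, -0.8]
opening: -0.0
finger_force: 0.0
```

>>> {"api": "servo_tool", "payload": {"motion": [[[0,0,2],[0,0,0],-1],[[0,0,2],[0,0,0],-1],[[0,0,2],[0,0,0],-1],[[0,0,1],[0,0,0],-1],[[0,0,0],[0,0,0],-1]]}}

```text
time: 14.6
eef_pos: [0.4819, 0.319, -0.0125]
orientation: [2.077, 2.065, 0.291]
contact_force: [-1.2, 0.2, -0.3]
opening: -0.0002
finger_force: 0.0
```

>>> {"api": "servo_tool", "payload": {"motion": [[[0,0,1.5],[0,0,0],-1],[[0,0,1.5],[0,0,0],-1],[[0,0,1.5],[0,0,0],-1],[[0,0,0],[0,0,0],-1]]}}

```text
time: 15.0
eef_pos: [0.4832, 0.319, -0.0168]
orientation: [2.077, 2.065, 0.291]
contact_force: [0.9, -0.2, -0.1]
opening: 0.0002
finger_force: 0.0
```

>>> {"api": "servo_tool", "payload": {"motion": [[[0,0,1.5],[0,0,0],-1],[[0,0,1.5],[0,0,0],-1],[[0,0,1],[0,0,0],-1],[[0,0,0],[0,0,0],-1]]}}

```text
time: 15.4
eef_pos: [0.4835, 0.319, -0.018]
orientation: [2.076, 2.065, 0.292]
contact_force: [-7.9, -0.7, 20.3]
opening: -0.0001
finger_force: 10.4
```

```bash
python3 go.py .508 .319 .020 90;python3 -c "
import h,cv2,numpy as np
t=h.bot.snapshot('top');s=h.bot.snapshot('side')
p=np.array(h.bot.observe()['eef_pos'])
a=h.proj('side',p);b=h.proj('top',p);print(a,b)
A=cv2.resize(t[170:230,190:250],None,fx=6,fy=6,interpolation=2);B=cv2.resize(s[250:310,250:310],None,fx=6,fy=6,interpolation=2)
cv2.circle(A,tuple(((b-[190,170])*6).astype(int).tolist()),4,(0,255,0),1);cv2.circle(B,tuple(((a-[250,250])*6).astype(int).tolist()),4,(0,255,0),1)
cv2.imwrite('pics/c6.png',np.hstack([A,B]))"
```

```text
t 15.4 pos [ 0.4835  0.319  -0.018 ] yaw 89.7 op -0.0001 F [-7.9 -0.7 20.3] q6 0.95
shift now-axes mm [  0.1  34.1 -29.7] turn [ 0.281  0.001 -0.005] shift goal-axes [ -0.   24.5 -38. ]
[297.50231231 300.77255144] [230.03972444 222.46160985]
```

View pics/c6.png

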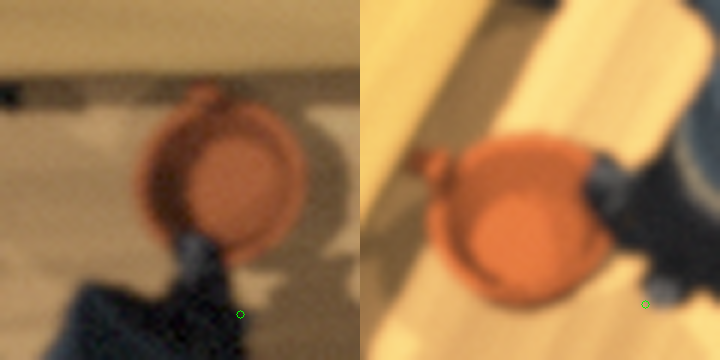

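The counter touch comes at reported z −0.018 and the rim touch at +0.019, 37 mm apart as expected. So the tips are about 29 mm higher than the reported TCP implies. The side view shows the silver tip on the counter at about (665,290) in the crop. I check for a lateral offset too.

Run:
```python
from m import *
uv=((665-360)/6+250,292/6+250); print(uv,plane("side",uv,.003),plane("side",uv,.01))
for n in("top",): print(ell(bot.snapshot(n),(205,180,50,36),cop,9))
print("rim c",plane("top",(220/6+190,178/6+170),.038))
```

```text
(300.8333333333333, 298.6666666666667) [0.47180776 0.3179912  0.003     ] [0.47018693 0.32115643 0.01      ]
(array([226.34780502, 198.91371536]), (29.125364303588867, 29.71149444580078), (212, 184, 30, 30))
rim c [0.55356503 0.31940236 0.038     ]
```

>>> {"api": "servo_tool", "payload": {"motion": [[[0,0,-10],[0,0,0],-1],[[0,0,-20],[0,0,0],-0.2],[[0,0,-30],[0,0,0],0],[[0,0,-25],[0,0,0],0],[[0,0,0],[0,0,0],0]]}}

```text
time: 16.05
eef_pos: [0.4614, 0.32, 0.0641]
orientation: [2.076, 2.064, 0.298]
contact_force: [0.1, 0.0, -0.0]
opening: 0.0427
finger_force: 0.0
```

The reported TCP lies about 29 mm too far ahead along the tool, so the real tip is 18 mm behind it and the grasp point 37 mm behind. I redo the wall pinch with that correction.

>>> {"api": "servo_tool", "payload": {"motion": [[[0,19,0],[0,0,0],0],[[0,19,10],[0,0,0],0],[[0,0,25],[0,0,0],0],[[0,0,25],[0,0,0],0],[[0,0,14],[0,0,0],0],[[0,0,8],[0,0,0],0],[[0,0,5],[0,0,0],0],[[0,0,0],[0,0,0],0]]}}

```text
time: 16.85
eef_pos: [0.5212, 0.3187, -0.0123]
orientation: [2.077, 2.065, 0.29]
contact_force: [0.8, -0.5, -1.0]
opening: 0.0423
finger_force: 0.0
```

>>> {"api": "servo_tool", "payload": {"motion": [[[0,0,0],[0,0,0],-0.8],[[0,0,0],[0,0,0],-1],[[0,0,0],[0,0,0],-1],[[0,0,0],[0,0,0],-1]]}}

```text
time: 17.25
eef_pos: [0.5234, 0.3207, -0.0094]
orientation: [2.073, 2.065, 0.301]
contact_force: [-1.8, 1.4, 6.8]
opening: 0.0063
finger_force: 56.1
```

```bash
python3 go.py .38 .319 -.005 90
```

```text
t 17.25 pos [ 0.5234  0.3207 -0.0094] yaw 89.8 op 0.0063 F [-1.8  1.4  6.8] q6 0.78
shift now-axes mm [  -2.2 -136.4  -44.7] turn [ 0.286 -0.003 -0.004] shift goal-axes [  -1.7 -143.4   -4.4]
```

Gripped (56 N, 6 mm opening). I ease up a touch and draw the pan out 145 mm.

>>> {"api": "servo_tool", "payload": {"motion": [[[0,0,-2],[0,0,0],-1],[[0,-6,-1.8],[0,0,0],-1],[[0,-12,-3.5],[0,0,0],-1],[[0,-18,-5.2],[0,0,0],-1],[[0,-20,-5.8],[0,0,0],-1],[[0,-20,-5.8],[0,0,0],-1],[[0,-20,-5.8],[0,0,0],-1],[[0,-18,-5.2],[0,0,0],-1]]}}

```text
time: 18.05
eef_pos: [0.4024, 0.3201, -0.0088]
orientation: [2.076, 2.064, 0.295]
contact_force: [3.0, -0.9, 2.7]
opening: 0.0068
finger_force: 58.5
```

>>> {"api": "servo_tool", "payload": {"motion": [[[0,-12,-3.5],[0,0,0],-1],[[0,-8,-2.3],[0,0,0],-1],[[0,-4,-1.2],[0,0,0],-1],[[0,0,0],[0,0,0],-1]]}}

```text
time: 18.45
eef_pos: [0.3768, 0.3199, -0.0089]
orientation: [2.076, 2.066, 0.292]
contact_force: [-2.4, 0.9, 6.8]
opening: 0.0067
finger_force: 60.2
```

Run:
```python
from m import *
import go; go.go(.38,.319,-.005,90)
```

```text
t 18.45 pos [ 0.3768  0.3199 -0.0089] yaw 89.7 op 0.0067 F [-2.4  0.9  6.8] q6 1.63
shift now-axes mm [-0.9  4.1 -2.9] turn [ 0.281  0.001 -0.005] shift goal-axes [-0.9  3.2 -3.9]
```

>>> {"api": "servo_tool", "payload": {"motion": [[[0,0,0],[0,0,0],-0.4],[[0,0,0],[0,0,0],-0.1],[[0,0,0],[0,0,0],-0.1],[[0,0,-8],[0,0,0],-0.1],[[0,0,-20],[0,0,0],-0.1],[[0,0,-35],[0,0,0],-0.1],[[0,0,-40],[0,0,0],-0.1],[[0,0,-40],[0,0,0],-0.1]]}}

```text
time: 19.25
eef_pos: [0.3362, 0.3193, 0.1283]
orientation: [2.079, 2.066, 0.287]
contact_force: [1.2, 0.5, -0.4]
opening: 0.0387
finger_force: 0.0
```

>>> {"api": "servo_tool", "payload": {"motion": [[[0,0,0],[0.14,0,0],-0.1],[[0,0,0],[0.145,0,0],-0.1],[[-45,10,0],[0,0,0],-0.1],[[-45,10,0],[0,0,0],-0.1],[[-45,10,0],[0,0,0],-0.1],[[-45,10,0],[0,0,0],-0.1],[[-45,10,0],[0,0,0],-0.1],[[-45,10,0],[0,0,0],-0.1]]}}

```text
time: 20.05
eef_pos: [0.3953, 0.0458, 0.1304]
orientation: [2.216, 2.195, 0.021]
contact_force: [0.9, -0.2, -0.1]
opening: 0.038
finger_force: 0.0
```

```bash
python3 go.py .605 -.307 .13 182
python3 - <<'E'
from m import *
t=bot.snapshot("top"); s=bot.snapshot("side"); cv2.imwrite("pics/t7.png",t);cv2.imwrite("pics/s7.png",s)
A=cv2.resize(t[160:280,180:280],None,fx=4,fy=4);B=cv2.resize(s[240:340,235:335],None,fx=4,fy=4)
B=cv2.copyMakeBorder(B,0,80,0,0,0); cv2.imwrite("pics/c7.png",np.hstack([A,B]))
blue=lambda h:(h[...,0]>98)&(h[...,0]<128)&(h[...,1]>130)&(h[...,2]>60)
for im,r in((t,(190,170,80,80)),(s,(235,240,100,80))):
  try: print(ell(im,r,cop,9)); print(blob(im,r,blue))
  except Exception as e: print(e)
E
```

```text
t 20.05 pos [0.3953 0.0458 0.1304] yaw 89.4 op 0.038 F [ 0.9 -0.2 -0.1] q6 -0.15
shift now-axes mm [-350.8  213.     7.9] turn [ 0.015  0.025 -1.615] shift goal-axes [-197.3 -359.9    0.4]
(array([226.15379333, 244.26355743]), (29.420455932617188, 30.63851547241211), (212, 229, 30, 21))
(array([224.02222, 205.33333], dtype=float32), array([223.95375, 212.99959], dtype=float32), array([224.08778, 197.99185], dtype=float32), 45)
(array([321.36921692, 302.61832428]), (31.799680709838867, 34.80564880371094), (306, 288, 29, 32))
(array([283.10715, 283.9107 ], dtype=float32), array([275.20175, 281.3718 ], dtype=float32), array([290.2549, 286.2063], dtype=float32), 56)
```

View pics/c7.png

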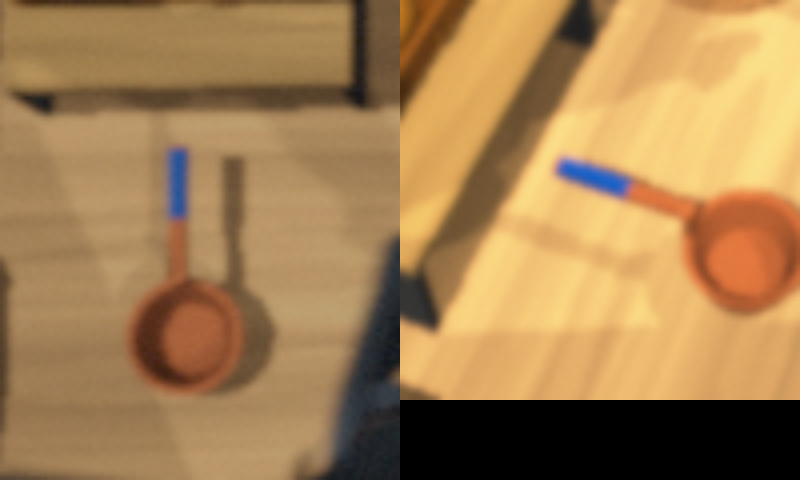

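The small pan now stands clear and free: rim centre about (226,244) in the top view, blue grip about (224,205). Next the medium pan: I travel over its handle and turn.

>>> {"api": "servo_tool", "payload": {"motion": [[[-39,23.5,0],[0,0,0],-0.1],[[-39,23.5,0],[0,0,0],-0.1],[[-39,23.5,0],[0,0,0],-0.1],[[-39,23.5,0],[0,0,0],-0.1],[[-39,23.5,0],[0,0,0],-0.1],[[-39,23.5,0],[0,0,0],-0.1],[[-39,23.5,0],[0,0,0],-0.1],[[-39,23.5,0],[0,0,0],-0.1]]}}

```text
time: 20.95
eef_pos: [0.5811, -0.2662, 0.1369]
orientation: [2.216, 2.197, 0.022]
contact_force: [1.5, 0.0, -1.0]
opening: 0.0382
finger_force: 0.0
```

>>> {"api": "servo_tool", "payload": {"motion": [[[-39,25,0],[0,0,0],-0.1],[[0,0,0],[0,0,-0.135],-0.1],[[0,0,0],[0,0,-0.135],-0.1],[[0,0,0],[0,0,-0.135],-0.1],[[0,0,0],[0,0,-0.135],-0.1],[[0,0,0],[0,0,-0.135],-0.1],[[0,0,0],[0,0,-0.135],-0.1],[[0,0,0],[0,0,-0.135],-0.1]]}}

```text
time: 21.75
eef_pos: [0.6051, -0.3035, 0.1375]
orientation: [0.964, 2.964, 0.005]
contact_force: [0.1, -0.4, -0.7]
opening: 0.0385
finger_force: 0.0
```

>>> {"api": "servo_tool", "payload": {"motion": [[[0,0,0],[0,0,-0.135],-0.1],[[0,0,0],[0,0,-0.135],-0.1],[[0,0,0],[0,0,-0.135],-0.1],[[0,0,0],[0,0,-0.135],-0.1],[[0,0,0],[0,0,-0.13],-0.1],[[0,0,0],[0,0,0],-0.1]]}}

```text
time: 22.35
eef_pos: [0.6051, -0.3037, 0.1376]
orientation: [-0.055, 3.117, -0.008]
contact_force: [-0.1, -0.0, 0.8]
opening: 0.0383
finger_force: 0.0
```

```bash
python3 go.py .605 -.3074 .027 181.6
python3 - <<'E'
from m import *
blue=lambda h:(h[...,0]>98)&(h[...,0]<128)&(h[...,1]>130)&(h[...,2]>60)
t=cv2.imread("pics/t7.png"); s=cv2.imread("pics/s7.png")
a=blob(t,(205,180,40,45),blue);b=blob(s,(260,270,45,25),blue)
print("S grip tri",tri(a[0],b[0]),[np.round(plane("top",u,.06),4) for u in a[:3]])
print("S c",np.round(plane("top",(226.4,244.2),.038),4))
t=bot.snapshot("top"); s=bot.snapshot("side"); x=[]
c=ell(t,(286,172,60,55),dark,9)[0]; print("L c",c,np.round(plane("top",c,.064),4))
d=lambda h:(h[...,2]<70)&(h[...,1]<140)
a=blob(t,(300,227,20,12),d); print("L strap pts",a,[np.round(plane("top",u,.072),4) for u in a[:3]])
E
```

```text
t 22.35 pos [ 0.6051 -0.3037  0.1376] yaw -178.0 op 0.0383 F [-0.1 -0.   0.8] q6 -2.25
shift now-axes mm [  2.9  -3.  110.6] turn [-0.006  0.024  0.008] shift goal-axes [  0.2  -3.7 110.6]
S grip tri (array([0.52846192, 0.32140913, 0.06365045]), np.float64(0.0038913316316601357)) [array([0.531 , 0.3227, 0.06  ]), array([0.5056, 0.3224, 0.06  ]), array([0.5555, 0.323 , 0.06  ])]
S c [0.4051 0.3174 0.038 ]
L c [304.8455677  195.60920525] [0.5571 0.0563 0.064 ]
L strap pts (array([315.67188, 234.70312], dtype=float32), array([311.29477, 239.2472 ], dtype=float32), array([319.6236 , 230.60068], dtype=float32), 64) [array([0.4274, 0.0227, 0.072 ]), array([0.4131, 0.0369, 0.072 ]), array([0.4403, 0.0097, 0.072 ])]
```

>>> {"api": "servo_tool", "payload": {"motion": [[[0,-3.5,0],[-0.006,0.024,0.008],-0.1],[[0,0,30],[0,0,0],-0.1],[[0,0,30],[0,0,0],-0.1],[[0,0,22],[0,0,0],-0.1],[[0,0,14],[0,0,0],-0.1],[[0,0,9],[0,0,0],-0.1],[[0,0,6],[0,0,0],-0.1],[[0,0,0],[0,0,0],-0.1]]}}

```text
time: 23.25
eef_pos: [0.6058, -0.309, 0.0273]
orientation: [-0.042, 3.139, -0.002]
contact_force: [-0.1, 0.3, 0.7]
opening: 0.0384
finger_force: 0.0
```

>>> {"api": "servo_tool", "payload": {"motion": [[[0,0,0],[0,0,0],-0.5],[[0,0,0],[0,0,0],-1],[[0,0,0],[0,0,0],-1],[[0,0,0],[0,0,0],-1]]}}

```text
time: 23.65
eef_pos: [0.6066, -0.3092, 0.0287]
orientation: [-0.042, 3.137, -0.004]
contact_force: [1.8, 1.1, 3.0]
opening: 0.0127
finger_force: 61.0
```

```bash
python3 go.py .605 -.3074 .027 181.6
python3 - <<'E'
from m import *
t=bot.snapshot("top"); s=bot.snapshot("side"); cv2.imwrite("pics/t8.png",t);cv2.imwrite("pics/s8.png",s)
for n,f,rt,rs in(("M",alu,(393,192,50,46),(335,143,45,35)),("L",dark,(286,172,60,55),(288,192,58,52))):
  print(n,ell(t,rt,f,9),ell(s,rs,f,9))
E
```

```text
t 23.65 pos [ 0.6066 -0.3092  0.0287] yaw -178.5 op 0.0127 F [1.8 1.1 3. ] q6 -2.23
shift now-axes mm [1.5 1.8 1.7] turn [-0.002  0.004 -0.001] shift goal-axes [1.5 1.8 1.7]
M (array([413.47663879, 214.72006035]), (45.16427993774414, 66.18488311767578), (393, 192, 50, 46)) (array([359.22008324, 162.06760216]), (27.665573120117188, 30.750762939453125), (345, 150, 30, 28))
L (array([309.45604324, 197.30616379]), (30.801708221435547, 44.37656784057617), (293, 179, 35, 41)) (array([316.78305626, 216.16474152]), (39.017677307128906, 40.98215866088867), (297, 198, 41, 39))
```

Gripped on the strap (61 N). Lift and check for droop.

>>> {"api": "servo_tool", "payload": {"motion": [[[0,0,-6],[0,0,0],-1],[[0,0,-14],[0,0,0],-1],[[0,0,-24],[0,0,0],-1],[[0,0,-30],[0,0,0],-1],[[0,0,-26],[0,0,0],-1],[[0,0,-14],[0,0,0],-1],[[0,0,-6],[0,0,0],-1],[[0,0,0],[0,0,0],-1]]}}

```text
time: 24.55
eef_pos: [0.6055, -0.3089, 0.1479]
orientation: [-0.042, 3.139, -0.003]
contact_force: [-0.1, -0.1, -4.0]
opening: 0.0129
finger_force: 60.2
```

```bash
cat > chk.py <<'E'
from m import *
from scipy.spatial.transform import Rotation as R
def chk(roi,f,rad,zr,zh,hang=None,view="side"):
    # expected rim box in view, for pan held at grasp point with droop 0..; zr rim z over foot, zh strap
    s=bot.observe(); p=np.array(s["eef_pos"]); r=R.from_rotvec(s["orientation"]).as_matrix()
    g=p-.037*r[:,2]; x=-r[:,0].copy() # handle dir = -tool x
    im=bot.snapshot(view); c,ax,b=ell(im,roi,f,9); print("g",np.round(g,4),"seen l,r,top,bottom",b[0],b[0]+b[2]-1,b[1],b[1]+b[3]-1)
    for dr in(0,4,8,12):
        k=np.cross([0,0,1.],x); Q=R.from_rotvec(k*np.radians(-dr)).as_matrix()  # droop: pan side down
        E=[]
        for a in np.linspace(0,6.28,90):
            for rr,h in((rad,zr),(rad-.010,0)):
                v=-.118*x+rr*(np.cos(a)*x+np.sin(a)*k)+np.array([0,0,h-zh]); E.append(proj(view,g+Q@v))
        E=np.array(E); print(dr,"centre z-drop",np.round((Q@(-.118*x))[2],4),"pred",np.round([E[:,0].min(),E[:,0].max(),E[:,1].min(),E[:,1].max()],1))
E
python3 - <<'E'
from chk import *
import go; go.go(.44,-.041,.149,32)
chk((325,105,70,65),alu,.064,.048,.064)
E
```

```text
t 24.55 pos [ 0.6055 -0.3089  0.1479] yaw -178.5 op 0.0129 F [-0.1 -0.1 -4. ] q6 -2.23
shift now-axes mm [158.2 272.3  -2. ] turn [0.003 0.003 2.61 ] shift goal-axes [   1.6 -314.9   -1.1]
g [ 0.6054 -0.3089  0.1849] seen l,r,top,bottom 346 385 126 154
0 centre z-drop -0.0003 pred [345.1 378.9 125.1 154.5]
4 centre z-drop -0.0085 pred [344.7 378.1 126.3 156.1]
8 centre z-drop -0.0167 pred [344.3 377.  127.5 157.6]
12 centre z-drop -0.0248 pred [343.2 375.8 128.5 159. ]
```

No droop: seen top/bottom rows 126/154 against 125/154.5 predicted. I carry it to the pivot spot beside the large pan and turn it.

>>> {"api": "servo_tool", "payload": {"motion": [[[10,17,0],[0,0,0],-1],[[18,31,0],[0,0,0],-1],[[24,41,0],[0,0,0],-1],[[26,45,0],[0,0,0],-1],[[26,45,0],[0,0,0],-1],[[24,42,0],[0,0,0],-1],[[18,31,0],[0,0,0],-1],[[12,20,0],[0,0,0],-1]]}}

```text
time: 25.4
eef_pos: [0.4385, -0.0417, 0.1456]
orientation: [0.045, -3.138, -0.001]
contact_force: [0.3, -0.1, -3.3]
opening: 0.0124
finger_force: 60.2
```

>>> {"api": "servo_tool", "payload": {"motion": [[[0,0,0],[0,0,0.08],-1],[[0,0,0],[0,0,0.14],-1],[[0,0,0],[0,0,0.14],-1],[[0,0,0],[0,0,0.14],-1],[[0,0,0],[0,0,0.14],-1],[[0,0,0],[0,0,0.14],-1],[[0,0,0],[0,0,0.14],-1],[[0,0,0],[0,0,0.14],-1]]}}

```text
time: 26.2
eef_pos: [0.4413, -0.0445, 0.1457]
orientation: [-1.558, -2.728, 0.002]
contact_force: [-0.3, 0.5, -2.8]
opening: 0.0128
finger_force: 60.2
```

>>> {"api": "servo_tool", "payload": {"motion": [[[0,0,0],[0,0,0.14],-1],[[0,0,0],[0,0,0.14],-1],[[0,0,0],[0,0,0.14],-1],[[0,0,0],[0,0,0.14],-1],[[0,0,0],[0,0,0.14],-1],[[0,0,0],[0,0,0.14],-1],[[0,0,0],[0,0,0.14],-1],[[0,0,0],[0,0,0.14],-1]]}}

```text
time: 27.0
eef_pos: [0.4407, -0.0444, 0.1456]
orientation: [-2.769, -1.484, 0.004]
contact_force: [0.2, -0.1, -3.7]
opening: 0.0127
finger_force: 60.2
```

>>> {"api": "servo_tool", "payload": {"motion": [[[0,0,0],[0,0,0.14],-1],[[0,0,0],[0,0,0.14],-1],[[0,0,0],[0,0,0.15],-1],[[0,0,0],[0,0,0],-1]]}}

```text
time: 27.4
eef_pos: [0.4409, -0.0443, 0.1457]
orientation: [3.019, 0.868, -0.004]
contact_force: [0.6, 1.6, -2.9]
opening: 0.0123
finger_force: 60.3
```

Run:
```python
from chk import *
import go; go.go(.44,-.041,.149,32)
s=bot.snapshot("side"); t=bot.snapshot("top"); cv2.imwrite("pics/s9.png",s); cv2.imwrite("pics/t9.png",t)
chk((270,150,90,70),alu,.064,.048,.064)
chk((270,130,90,110),alu,.064,.048,.064,view="top")
```

```text
t 27.4 pos [ 0.4409 -0.0443  0.1457] yaw 32.1 op 0.0123 F [ 0.6  1.6 -2.9] q6 0.66
shift now-axes mm [ 1.  -3.3 -3.3] turn [-0.001  0.002  0.001] shift goal-axes [ 1.  -3.3 -3.3]
g [ 0.4411 -0.0443  0.183 ] seen l,r,top,bottom 270 334 150 219
0 centre z-drop -0.0002 pred [297.  335.7 177.2 212.8]
4 centre z-drop -0.0084 pred [297.6 336.  178.7 214.3]
8 centre z-drop -0.0166 pred [298.4 336.4 180.  215.7]
12 centre z-drop -0.0247 pred [299.5 336.9 181.2 217.1]
g [ 0.4414 -0.0443  0.1831] seen l,r,top,bottom 294 336 174 213
0 centre z-drop -0.0001 pred [294.6 336.6 174.  215.3]
4 centre z-drop -0.0083 pred [295.1 336.8 175.3 215.9]
8 centre z-drop -0.0165 pred [295.7 337.  176.7 217.1]
12 centre z-drop -0.0246 pred [296.5 337.4 178.4 218.7]
```

The medium pan sits right where predicted (top view 294–336, row 174). I shift 3 mm and start down.

>>> {"api": "servo_tool", "payload": {"motion": [[[1,-3.5,8],[0,0,0],-1],[[0,0,15],[0,0,0],-1],[[0,0,15],[0,0,0],-1],[[0,0,15],[0,0,0],-1],[[0,0,12],[0,0,0],-1],[[0,0,10],[0,0,0],-1],[[0,0,8],[0,0,0],-1],[[0,0,0],[0,0,0],-1]]}}

```text
time: 28.4
eef_pos: [0.4408, -0.0409, 0.0628]
orientation: [3.019, 0.866, -0.0]
contact_force: [0.6, -0.1, -3.1]
opening: 0.0129
finger_force: 60.2
```

Run:
```python
from chk import *
import go; go.go(.44,-.041,.036,32)
t=bot.snapshot("top"); s=bot.snapshot("side"); cv2.imwrite("pics/t10.png",t); cv2.imwrite("pics/s10.png",s)
print("M",ell(t,(285,165,62,70),alu,9)); print("union",ell(t,(285,165,62,64),lambda h:(h[...,1]<75)&(h[...,2]<240),15))
chk((285,160,62,70),alu,.064,.048,.064,view="top")
```

```text
t 28.4 pos [ 0.4408 -0.0409  0.0628] yaw 32.0 op 0.0129 F [ 0.6 -0.1 -3.1] q6 0.67
shift now-axes mm [-0.7 -0.4 26.8] turn [0. 0. 0.] shift goal-axes [-0.7 -0.3 26.8]
M (array([314.46579552, 197.2855835 ]), (37.1944694519043, 41.52086639404297), (295, 178, 41, 39))
union (array([315.68550301, 218.65291595]), (62.86777877807617, 81.03286743164062), (285, 178, 62, 51))
g [ 0.4415 -0.0411  0.1007] seen l,r,top,bottom 295 335 178 216
0 centre z-drop 0.0001 pred [295.6 335.2 179.6 218.7]
4 centre z-drop -0.0081 pred [296.  335.4 180.8 219.2]
8 centre z-drop -0.0163 pred [296.6 335.6 182.1 220.3]
12 centre z-drop -0.0244 pred [297.3 336.  183.6 221.7]
```

>>> {"api": "servo_tool", "payload": {"motion": [[[0,0,4],[0,0,0],-1],[[0,0,4],[0,0,0],-1],[[0,0,4],[0,0,0],-1],[[0,0,4],[0,0,0],-1],[[0,0,3],[0,0,0],-1],[[0,0,2],[0,0,0],-1],[[0,0,0],[0,0,0],-1]]}}

```text
time: 29.25
eef_pos: [0.4413, -0.0411, 0.0425]
orientation: [3.018, 0.866, 0.001]
contact_force: [0.4, -0.1, -2.7]
opening: 0.0124
finger_force: 60.2
```

>>> {"api": "servo_tool", "payload": {"motion": [[[0,0,1.5],[0,0,0],-1],[[0,0,1.5],[0,0,0],-1],[[0,0,0],[0,0,0],-1]]}}

```text
time: 29.55
eef_pos: [0.4416, -0.0412, 0.0397]
orientation: [3.018, 0.866, 0.003]
contact_force: [-0.5, -0.1, -2.9]
opening: 0.0128
finger_force: 60.2
```

>>> {"api": "servo_tool", "payload": {"motion": [[[0,0,1],[0,0,0],-1],[[0,0,1],[0,0,0],-1],[[0,0,0],[0,0,0],-1]]}}

```text
time: 29.85
eef_pos: [0.4415, -0.0413, 0.0378]
orientation: [3.018, 0.865, 0.003]
contact_force: [-1.1, 0.3, -1.0]
opening: 0.0125
finger_force: 60.4
```

>>> {"api": "servo_tool", "payload": {"motion": [[[0,0,1],[0,0,0],-1],[[0,0,1],[0,0,0],-1],[[0,0,0],[0,0,0],-1]]}}

```text
time: 30.15
eef_pos: [0.4411, -0.0415, 0.0362]
orientation: [3.018, 0.866, 0.002]
contact_force: [-3.4, -2.3, 5.6]
opening: 0.0125
finger_force: 61.4
```

Touchdown at the expected height, with forces rising gently. I release and lift straight up.

>>> {"api": "servo_tool", "payload": {"motion": [[[0,0,-0.8],[0,0,0],-1],[[0,0,0],[0,0,0],-0.5],[[0,0,0],[0,0,0],-0.1],[[0,0,0],[0,0,0],-0.1],[[0,0,-10],[0,0,0],-0.1],[[0,0,-30],[0,0,0],-0.1],[[0,0,-45],[0,0,0],-0.1],[[0,0,-40],[0,0,0],-0.1]]}}

```text
time: 30.95
eef_pos: [0.441, -0.0409, 0.1635]
orientation: [3.018, 0.866, 0.002]
contact_force: [1.3, -0.2, -0.6]
opening: 0.0382
finger_force: 0.0
```

Run:
```python
from m import *
import go
c=np.array([.4051,.3174]);g=np.array([.531,.3227]);a=np.arctan2(*(g-c)[::-1]);h=c+.118*np.array([np.cos(a),np.sin(a)]);print("S ang",np.degrees(a),"handle",h)
go.go(h[0],h[1],.13,180+np.degrees(a))
t=bot.snapshot("top"); s=bot.snapshot("side"); cv2.imwrite("pics/t11.png",t); cv2.imwrite("pics/s11.png",s)
e=ell(s,(285,185,62,55),alu,7); print("M side",e)
rs=blob(s,(300,215,70,40),red); print("red side",rs,np.round(plane("side",rs[0],.072),4))
rt=blob(t,(300,200,60,60),red); print("red top",rt,[np.round(plane("top",u,.072),4) for u in rt[:3]])
```

```text
S ang 2.4105515525359884 handle [0.52299558 0.32236304]
t 30.95 pos [ 0.441  -0.0409  0.1635] yaw 32.0 op 0.0382 F [ 1.3 -0.2 -0.6] q6 0.67
shift now-axes mm [ 262.  -264.6   33.3] turn [ 2.000e-03  2.000e-03 -2.625e+00] shift goal-axes [-97.2 359.5  33.5]
M side (array([316.93499374, 213.02196693]), (31.89510154724121, 42.55634307861328), (296, 197, 43, 33))Traceback (most recent call last):
  File "<stdin>", line 7, in <module>
  File "m.py", line 14, in blob
    v,u=np.nonzero(m); P=np.c_[u+x,v+y].astype(np.float32); vx,vy,_,_=cv2.fitLine(P,2,0,.01,.01).ravel()
                                                                      ~~~~~~~~~~~^^^^^^^^^^^^^^^
cv2.error: OpenCV(4.12.0) /io/opencv/modules/imgproc/src/linefit.cpp:50: error: (-215:Assertion failed) count > 0 in function 'fitLine2D_wods'
```

>>> {"api": "servo_tool", "payload": {"motion": [[[32.8,-33,0],[0,0,0],-0.1],[[32.8,-33,0],[0,0,0],-0.1],[[32.8,-33,0],[0,0,0],-0.1],[[32.8,-33,0],[0,0,0],-0.1],[[32.8,-33,0],[0,0,0],-0.1],[[32.8,-33,0],[0,0,0],-0.1],[[32.8,-33,0],[0,0,0],-0.1],[[32.8,-33,0],[0,0,0],-0.1]]}}

```text
time: 31.85
eef_pos: [0.5232, 0.3237, 0.1605]
orientation: [3.018, 0.866, 0.0]
contact_force: [0.0, -0.4, 0.4]
opening: 0.0385
finger_force: 0.0
```

>>> {"api": "servo_tool", "payload": {"motion": [[[0,0,0],[0,0,-0.146],-0.1],[[0,0,0],[0,0,-0.146],-0.1],[[0,0,0],[0,0,-0.146],-0.1],[[0,0,0],[0,0,-0.146],-0.1],[[0,0,0],[0,0,-0.146],-0.1],[[0,0,0],[0,0,-0.146],-0.1],[[0,0,0],[0,0,-0.146],-0.1],[[0,0,0],[0,0,-0.146],-0.1]]}}

```text
time: 32.65
eef_pos: [0.523, 0.3216, 0.1604]
orientation: [2.034, 2.393, -0.002]
contact_force: [0.2, 0.8, 0.1]
opening: 0.0384
finger_force: 0.0
```

>>> {"api": "servo_tool", "payload": {"motion": [[[0,0,0],[0,0,-0.146],-0.1],[[0,0,0],[0,0,-0.146],-0.1],[[0,0,0],[0,0,-0.146],-0.1],[[0,0,0],[0,0,-0.146],-0.1],[[0,0,0],[0,0,-0.146],-0.1],[[0,0,0],[0,0,-0.146],-0.1],[[0,0,0],[0,0,-0.146],-0.1],[[0,0,0],[0,0,-0.146],-0.1]]}}

```text
time: 33.45
eef_pos: [0.523, 0.3217, 0.1605]
orientation: [0.377, 3.118, -0.003]
contact_force: [0.5, -0.2, -0.2]
opening: 0.0386
finger_force: 0.0
```

>>> {"api": "servo_tool", "payload": {"motion": [[[0,0,0],[0,0,-0.146],-0.1],[[0,0,0],[0,0,-0.143],-0.1],[[0,0,0],[0,0,0],-0.1]]}}

```text
time: 33.75
eef_pos: [0.5231, 0.3217, 0.1605]
orientation: [-0.066, 3.141, -0.003]
contact_force: [-0.0, -0.3, -0.3]
opening: 0.0383
finger_force: 0.0
```

```bash
python3 go.py .523 .3223 .024 182.4
python3 - <<'E'
from m import *
t=bot.snapshot("top"); s=bot.snapshot("side"); cv2.imwrite("pics/t12.png",t); cv2.imwrite("pics/s12.png",s)
bright=lambda h:(h[...,1]<60)&(h[...,2]>85)
e=ell(t,(285,165,62,60),bright,7); print("M top",e,np.round(plane("top",e[0],.056),4))
for n,im,r in(("top",t,(285,215,70,60)),("side",s,(310,190,70,60))):
  try:
    a=blob(im,r,red); print("M grip",n,a,[np.round(plane(n,u,.072),4) for u in a[:3]])
  except Exception: print(n,"no red")
A=cv2.resize(t[160:260,270:370],None,fx=4,fy=4,interpolation=2);B=cv2.resize(s[170:270,270:370],None,fx=4,fy=4,interpolation=2)
cv2.imwrite("pics/c12.png",np.hstack([A,B]))
E
```

```text
t 33.75 pos [0.5231 0.3217 0.1605] yaw -177.6 op 0.0383 F [-0.  -0.3 -0.3] q6 -1.24
shift now-axes mm [  0.2   0.9 136.5] turn [-0.002  0.    -0.   ] shift goal-axes [1.000e-01 6.000e-01 1.365e+02]
M top (array([316.28608704, 200.19372177]), (38.31464767456055, 41.26097869873047), (298, 181, 38, 39)) [0.5424 0.0192 0.056 ]
M grip top (array([336.51785, 230.89285], dtype=float32), array([332.02753, 223.98212], dtype=float32), array([340.18173, 236.53168], dtype=float32), 56) [array([ 0.4383, -0.0446,  0.072 ]), array([ 0.4609, -0.0306,  0.072 ]), array([ 0.4199, -0.0559,  0.072 ])]
M grip side (array([351.52173, 204.78261], dtype=float32), array([344.94916, 205.58171], dtype=float32), array([357.1338, 204.1003], dtype=float32), 23) [array([ 0.4338, -0.0479,  0.072 ]), array([ 0.4541, -0.0356,  0.072 ]), array([ 0.4164, -0.0583,  0.072 ])]
```

View pics/c12.png

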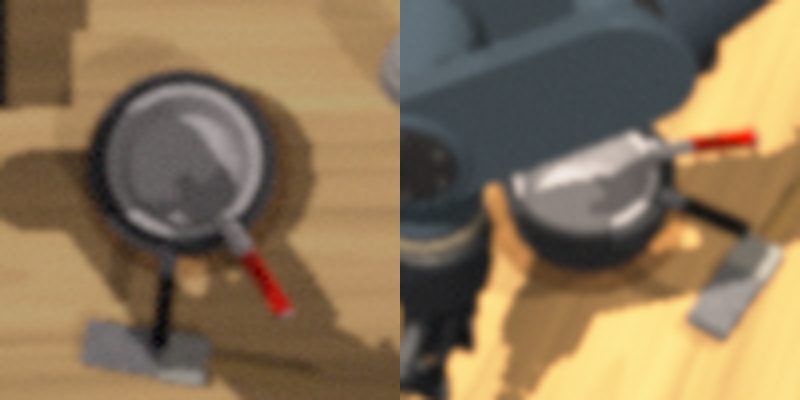

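The top view shows the medium pan seated concentric in the large one, red grip at about 211° against black at about 173°. Now I pick up the small pan by its strap.

>>> {"api": "servo_tool", "payload": {"motion": [[[0,1,35],[0,0,0],-0.1],[[0,0,35],[0,0,0],-0.1],[[0,0,28],[0,0,0],-0.1],[[0,0,18],[0,0,0],-0.1],[[0,0,12],[0,0,0],-0.1],[[0,0,8],[0,0,0],-0.1],[[0,0,0],[0,0,0],-0.1],[[0,0,0],[0,0,0],-0.5]]}}

```text
time: 34.65
eef_pos: [0.5247, 0.3229, 0.0259]
orientation: [-0.065, 3.138, -0.001]
contact_force: [-0.5, 0.2, -0.4]
opening: 0.025
finger_force: 0.0
```

>>> {"api": "servo_tool", "payload": {"motion": [[[0,0,0],[0,0,0],-1],[[0,0,0],[0,0,0],-1],[[0,0,0],[0,0,0],-1],[[0,0,0],[0,0,0],-1]]}}

```text
time: 35.05
eef_pos: [0.5251, 0.3232, 0.0261]
orientation: [-0.066, 3.136, -0.001]
contact_force: [1.3, 1.5, 1.6]
opening: 0.0121
finger_force: 61.2
```

>>> {"api": "servo_tool", "payload": {"motion": [[[0,0,-6],[0,0,0],-1],[[0,0,-14],[0,0,0],-1],[[0,0,-24],[0,0,0],-1],[[0,0,-30],[0,0,0],-1],[[0,0,-26],[0,0,0],-1],[[0,0,-14],[0,0,0],-1],[[0,0,-6],[0,0,0],-1],[[0,0,0],[0,0,0],-1]]}}

```text
time: 35.85
eef_pos: [0.5239, 0.3228, 0.1458]
orientation: [-0.066, 3.138, -0.002]
contact_force: [-0.0, -0.1, -2.3]
opening: 0.0123
finger_force: 60.7
```

Run:
```python
from chk import *
import go; go.go(.507,-.0925,.15,73)
chk((280,230,90,100),cop,.049,.038,.060)
```

```text
t 35.85 pos [0.5239 0.3228 0.1458] yaw -177.6 op 0.0123 F [-0.  -0.1 -2.3] q6 -1.24
shift now-axes mm [  34.3 -414.3   -3.7] turn [0.002 0.003 1.91 ] shift goal-axes [-402.1  105.3   -4.2]
g [0.5238 0.3229 0.1828] seen l,r,top,bottom 305 340 267 299
0 centre z-drop -0.0003 pred [303.2 339.  264.7 299.7]
4 centre z-drop -0.0086 pred [302.7 338.1 265.9 300.7]
8 centre z-drop -0.0167 pred [302.  337.  266.9 301.6]
12 centre z-drop -0.0249 pred [301.3 335.7 267.8 302.4]
```

>>> {"api": "servo_tool", "payload": {"motion": [[[2,-25,0],[0,0,0],-1],[[3,-40,0],[0,0,0],-1],[[4,-48,0],[0,0,0],-1],[[4,-49,0],[0,0,0],-1],[[4,-49,0],[0,0,0],-1],[[4,-49,0],[0,0,0],-1],[[4,-49,0],[0,0,0],-1],[[4,-46,0],[0,0,0],-1]]}}

```text
time: 36.7
eef_pos: [0.5085, -0.0348, 0.1443]
orientation: [0.065, -3.14, 0.001]
contact_force: [0.4, 0.1, -2.0]
opening: 0.0124
finger_force: 60.7
```

>>> {"api": "servo_tool", "payload": {"motion": [[[3,-36,0],[0,0,0],-1],[[2,-23,0],[0,0,0],-1],[[0,0,0],[0,0,0.08],-1],[[0,0,0],[0,0,0.14],-1],[[0,0,0],[0,0,0.14],-1],[[0,0,0],[0,0,0.14],-1],[[0,0,0],[0,0,0.14],-1],[[0,0,0],[0,0,0.14],-1]]}}

```text
time: 37.5
eef_pos: [0.5062, -0.0918, 0.1442]
orientation: [-1.141, -2.926, 0.001]
contact_force: [-0.5, 1.3, -2.6]
opening: 0.0125
finger_force: 60.7
```

>>> {"api": "servo_tool", "payload": {"motion": [[[0,0,0],[0,0,0.14],-1],[[0,0,0],[0,0,0.14],-1],[[0,0,0],[0,0,0.14],-1],[[0,0,0],[0,0,0.14],-1],[[0,0,0],[0,0,0.14],-1],[[0,0,0],[0,0,0.14],-1],[[0,0,0],[0,0,0.14],-1],[[0,0,0],[0,0,0.14],-1]]}}

```text
time: 38.3
eef_pos: [0.5058, -0.0917, 0.1442]
orientation: [-2.521, -1.873, 0.003]
contact_force: [0.0, 0.2, -1.8]
opening: 0.0125
finger_force: 60.7
```

>>> {"api": "servo_tool", "payload": {"motion": [[[0,0,0],[0,0,0.01],-1],[[0,0,0],[0,0,0],-1],[[0,0,0],[0,0,0],-1]]}}

```text
time: 38.6
eef_pos: [0.5067, -0.092, 0.1452]
orientation: [2.523, 1.87, -0.0]
contact_force: [0.2, -0.0, -1.1]
opening: 0.0127
finger_force: 60.7
```

Run:
```python
from chk import *
import go; go.go(.507,-.0925,.15,73)
chk((275,140,90,90),cop,.049,.038,.060)
chk((285,150,70,90),cop,.049,.038,.060,view="top")
```

```text
t 38.6 pos [ 0.5067 -0.092   0.1452] yaw 73.1 op 0.0127 F [ 0.2 -0.  -1.1] q6 -0.1
shift now-axes mm [-0.4  0.4 -4.8] turn [0.001 0.001 0.002] shift goal-axes [-0.4  0.4 -4.8]
g [ 0.5067 -0.092   0.1822] seen l,r,top,bottom 303 331 183 208
0 centre z-drop -0.0001 pred [301.3 330.8 182.2 209.2]
4 centre z-drop -0.0083 pred [301.7 331.1 183.  210.3]
8 centre z-drop -0.0165 pred [302.3 331.4 183.7 211.3]
12 centre z-drop -0.0246 pred [303.  331.9 184.4 212.1]
g [ 0.5068 -0.092   0.1824] seen l,r,top,bottom 301 328 180 209
0 centre z-drop -0.0001 pred [298.9 330.9 179.3 210.8]
4 centre z-drop -0.0083 pred [299.7 331.4 180.1 211.3]
8 centre z-drop -0.0165 pred [300.8 332.  180.9 211.8]
12 centre z-drop -0.0246 pred [302.1 332.8 181.7 212.4]
```

The small pan is over its seat within a pixel (box centre (314.5,194.5) against (314.9,195)). Lower it.

>>> {"api": "servo_tool", "payload": {"motion": [[[0,0,8],[0,0,0],-1],[[0,0,15],[0,0,0],-1],[[0,0,15],[0,0,0],-1],[[0,0,15],[0,0,0],-1],[[0,0,10],[0,0,0],-1],[[0,0,8],[0,0,0],-1],[[0,0,6],[0,0,0],-1],[[0,0,0],[0,0,0],-1]]}}

```text
time: 39.5
eef_pos: [0.5071, -0.0922, 0.0681]
orientation: [2.525, 1.867, 0.0]
contact_force: [0.3, -0.4, -2.5]
opening: 0.0124
finger_force: 60.7
```

>>> {"api": "servo_tool", "payload": {"motion": [[[0,0,5],[0,0,0],-1],[[0,0,5],[0,0,0],-1],[[0,0,5],[0,0,0],-1],[[0,0,4],[0,0,0],-1],[[0,0,3],[0,0,0],-1],[[0,0,2],[0,0,0],-1],[[0,0,0],[0,0,0],-1]]}}

```text
time: 40.2
eef_pos: [0.5073, -0.0923, 0.0445]
orientation: [2.524, 1.867, 0.001]
contact_force: [-0.2, -0.0, -2.1]
opening: 0.0122
finger_force: 60.7
```

>>> {"api": "servo_tool", "payload": {"motion": [[[0,0,2],[0,0,0],-1],[[0,0,1.5],[0,0,0],-1],[[0,0,1],[0,0,0],-1],[[0,0,0],[0,0,0],-1]]}}

```text
time: 40.6
eef_pos: [0.5074, -0.0923, 0.0402]
orientation: [2.524, 1.867, 0.001]
contact_force: [0.2, -0.5, -1.7]
opening: 0.0122
finger_force: 60.7
```

>>> {"api": "servo_tool", "payload": {"motion": [[[0,0,1],[0,0,0],-1],[[0,0,1],[0,0,0],-1],[[0,0,0],[0,0,0],-1]]}}

```text
time: 40.9
eef_pos: [0.5077, -0.0925, 0.0384]
orientation: [2.524, 1.866, 0.002]
contact_force: [0.3, -1.4, 0.3]
opening: 0.0123
finger_force: 61.0
```

>>> {"api": "servo_tool", "payload": {"motion": [[[0,0,1],[0,0,0],-1],[[0,0,0.5],[0,0,0],-1],[[0,0,0],[0,0,0],-1]]}}

```text
time: 41.2
eef_pos: [0.5078, -0.0931, 0.0374]
orientation: [2.522, 1.866, 0.001]
contact_force: [-2.9, -4.0, 6.2]
opening: 0.0124
finger_force: 61.7
```

Seated at the expected height. Release, lift away, move aside and verify.

>>> {"api": "servo_tool", "payload": {"motion": [[[0,0,-0.6],[0,0,0],-1],[[0,0,0],[0,0,0],-0.5],[[0,0,0],[0,0,0],-0.1],[[0,0,0],[0,0,0],-0.1],[[0,0,-10],[0,0,0],-0.1],[[0,0,-30],[0,0,0],-0.1],[[0,0,-45],[0,0,0],-0.1],[[0,0,-45],[0,0,0],-0.1]]}}

```text
time: 42.0
eef_pos: [0.5066, -0.0917, 0.1688]
orientation: [2.525, 1.868, 0.0]
contact_force: [0.5, -0.7, 0.7]
opening: 0.0385
finger_force: 0.0
```

>>> {"api": "servo_tool", "payload": {"motion": [[[-40,0,-15],[0,0,0],-0.1],[[-45,0,0],[0,0,0],-0.1],[[-45,0,0],[0,0,0],-0.1],[[-45,0,0],[0,0,0],-0.1],[[-45,0,0],[0,0,0],-0.1],[[-30,0,0],[0,0,0],-0.1],[[0,0,0],[0,0,0],-0.1]]}}

```text
time: 42.7
eef_pos: [0.4334, -0.3355, 0.1833]
orientation: [2.526, 1.859, 0.0]
contact_force: [0.1, 0.8, -0.9]
opening: 0.0389
finger_force: 0.0
```

Run:
```python
from m import *
blue=lambda h:(h[...,0]>98)&(h[...,0]<128)&(h[...,1]>150)&(h[...,2]>80)
t=bot.snapshot("top"); s=bot.snapshot("side"); cv2.imwrite("pics/t13.png",t); cv2.imwrite("pics/s13.png",s)
bright=lambda h:((h[...,1]<60)&(h[...,2]>85))|cop(h)
C={}
for n,f,z in(("S",cop,.050),("M",bright,.056),("L",lambda h:(h[...,2]<75)&(h[...,1]<75)|bright(h),.064)):
    e=ell(t,(290,172,50,54),f,9); C[n]=plane("top",e[0],z); print(n,np.round(e[0],1),np.round(e[1],1),e[2],np.round(C[n],4))
for n,f,r in(("M",red,(285,200,80,60)),("S",blue,(320,190,60,50))):
    a=blob(t,r,f); p=plane("top",a[0],.072); d=p-C["M"]; print(n,"grip top",np.round(p,4),"ang",np.degrees(np.arctan2(d[1],d[0])),a[3])
    try:
        b=blob(s,(310,140,90,100),f); print("  tri",tri(a[0],b[0]))
    except Exception: print("  side none")
```

```text
S [315.6 200.1] [27.  28.8] (302, 187, 29, 27) [0.5438 0.0217 0.05  ]
M [317.2 200.8] [39.4 44.6] (296, 180, 44, 40) [0.5403 0.0162 0.056 ]
L [319.4 204.1] [46.5 56.6] (293, 178, 47, 48) [0.528 0.009 0.064]
M grip top [ 0.4597 -0.0316  0.072 ] ang -149.32508301114808 3
  tri (array([ 0.44528438, -0.03286794,  0.08779513]), np.float64(0.025307892294526273))
S grip top [ 0.5099 -0.088   0.072 ] ang -106.25891869142093 28
  tri (array([ 0.50365121, -0.08771216,  0.08773129]), np.float64(0.007886193305404975))
```

Run:
```python
from m import *
s=cv2.imread("pics/s13.png"); t=cv2.imread("pics/t13.png")
print("S side seen",ell(s,(290,185,55,55),cop,7))
a=np.linspace(0,6.28,90)
for z in(.05,.06):
  E=np.array([proj("side",[.5425+.049*np.cos(i),.0205+.049*np.sin(i),z]) for i in a]); print(z,E.min(0),E.max(0))
blue=lambda h:(h[...,0]>98)&(h[...,0]<128)&(h[...,1]>150)&(h[...,2]>80)
for r in((330,170,40,40),(310,170,60,40)): 
  try: print("blue side",blob(s,r,blue))
  except Exception: print("none")
print("exp S grip",proj("side",[.5075,-.0945,.072]),proj("top",[.5075,-.0945,.072]),"M grip exp",proj("side",[.438,-.0445,.072]))
print("top blue",blob(t,(320,190,60,50),blue))
```

```text
S side seen (array([315.95732498, 214.02064133]), (19.759855270385742, 26.31730842590332), (303, 205, 27, 19))
0.05 [301.87471262 203.26493427] [329.58997098 224.66611569]
0.06 [301.79113769 201.44005486] [329.66441937 222.87455795]
blue side (array([338., 189.], dtype=float32), array([334.72983, 191.66898], dtype=float32), array([341.27017, 186.33102], dtype=float32), 13)
blue side (array([338., 189.], dtype=float32), array([334.72983, 191.66898], dtype=float32), array([341.27017, 186.33102], dtype=float32), 13)
exp S grip [336.41115468 190.13029797] [351.39903688 209.27191334] M grip exp [350.08805928 205.1127514 ]
top blue (array([349.35715, 208.57143], dtype=float32), array([344.92902, 207.23524], dtype=float32), array([354.00763, 209.97472], dtype=float32), 28)
```

The small pan's rim height and box match a flat seat in the side view (row 205 against 203–204 at the right height), and its grip is where expected. I hand the job in.

```bash
python3 -c "
from plant import bot
print(bot.job_done())"
```

```text
the job is handed in; nothing more can be done
None
```

The job is handed in: I drew the small pan out and set it down clear of the shelf, then nested the medium and small pans, with grips measured at about 173°, 211° and 254°. The hand-in returned no verdict, and I did not re-measure the bystanders at the end.

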